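Pack up the lens set on the optics bench

ROBOT

A 6-joint arm with a two-finger parallel gripper is mounted at the origin on the work surface. World frame = base frame: x ahead of the robot, y to its left, z up, the work surface at z = 0. Lengths are in m, angles in rad, forces in N, time in s.
With the tool pointing down it reaches from about 0.325 to 0.875 m from the base axis. Payload 4.4 kg.
Tool frame: the origin (TCP) lies midway between the tips of the shut fingers; the grasp point (between the pads) lies arm.hold_point_z behind it (arm.hold_point_z is the distance from the TCP to the grasp point, in m); x points along the fingers, y is the direction in which the jaws open and shut, and the axes are right-handed (so a half turn about x gives the same grasp; the last joint's range is limited). The gripper opens to 85 mm and grips with 20 to 120 N. Pads are 22 mm wide; open, the fingers measure 114 mm over their backs; the gripper's body (76 mm by 85 mm) begins 54 mm behind the grasp point. The pads swing forward as they close: fully open they stand 13 mm farther back than shut.
Start: joints at [1.125, 0.207, 1.542, -0, 1.393, -0.15], TCP at [0.167, 0.55, 0.231] pointing down, gripper open.
Joint ranges: [-2.73, 2.73], [-0.86, 2.22], [0.23, 2.46], [-1.11, 4.25], [0.08, 2.63], [-2.82, 2.82]. Speed limits (rad/s): [2.79, 2.79, 3.14, 3.14, 3.14, 3.14].

INTERFACE

Orientations are given as a unit quaternion [x, y, z, w].
In Python, from plant import arm, imaging gives the robot as it stands. The module is installed in compiled form; this text tells all that it offers.
- The arm moves only by the shell command python3 -m pendant 'ROWS' [FORCE]. ROWS is JSON, a list of rows, each an object with "grip": the finger opening in mm, from 0 to 85.4; "delta_pos": the shift along the tool's x, y, z in mm, a list of three; "dr": the turn, a rotation vector about the tool's x, y, z in rad, a list of three. In form: [{"grip": grip, "delta_pos": [tx, ty, tz], "dr": [rx, ry, rz]}, ...]. A call has 1 to 8 rows; each row shifts and turns the pose as measured when the row begins, along the tool's axes as they then stand; what a row does not reach is not made up. A row lasts 1/12 s, in which the tool goes at most 41.7 mm and 7.16 degrees, less where a joint would pass 70% of its speed; a pose out of reach is approached as far as the arm can. A call with a gripper value outside its range is refused whole. The fingers move at their own pace and stop on an object; FORCE is the grip in N (left out, the last holds). Time passes only in rows, so rows that do not move let the fingers close. It gives the time, the measured TCP pose, the force and the opening at its end, in the units of the state.
- arm.get_state(): the state, without advancing time (a new reading comes with each control period).
- imaging.get_image(name): name is "scene" or "top" or "wrist"; returns a dict with "img" (420x560x3 uint8, red, green, blue), "depth" (420x560 float32, m along the optical axis (not along the pixel's ray), 0 where there is no reading), "fx", "fy", "cx", "cy" (pixels), "xyz" and "orientation" of the camera in the world. Camera axes: x right, y up, looking along -z (the intrinsics and any distortion apply to the point x, -y, -z); pixel columns grow to the right and rows downward; lengths in m; the calibration is good to about 2 mm. The wrist camera is an equidistant fisheye: a pixel r from the principal point sees the ray r / f radians off the axis. A picture is of the moment at which its call begins.
- arm.sign_off(): hands the job in, once; it reports no verdict.
The state is a dict: "time_s": time; "joints": joint angles; "qd": joint speeds; "effort": joint torques, N m; "ee_pos": TCP position; "ee_rot": TCP orientation; "wrist_force": force on the tool from outside, world axes, zero at the start; "torque": the same for the moment, N m; "opening": opening from 0.0 (shut) to 1.0 (fully open).
Only numpy, scipy, OpenCV 4.12 (cv2) and the standard library are available. Lean on these libraries where they do the work, as an engineer would, in place of code of your own. Each camera call takes 0.05 s, during which the arm holds its last target. There are 200 camera calls.

TASK

Pack up the lens set. First shut the lid of the hinged filter box where it lies, then lay the shut box flat in the shallow white rectangular tray. After that nest the three round black lens cells upright in a tower on the round wooden seat, largest first, then the medium one, then the smallest on top, each with its spigot fully down in the recess beneath it; they hold glass, so lower each one gently into place and do not drop it, and leave the post, the V-block and the screwdriver where they are.

Things in the scene. Friction and masses are not known exactly. Their poses are not given: they have to be found in the camera images.
- lens_large: Largest lens cell, black, round, upright, 28 mm high in all: body 64 mm diameter, 22 mm high, with a round recess 42 mm diameter, 7 mm deep in its top, over a spigot 50 mm diameter, 6 mm high, on which it stands. About 0.14 kg. Origin: centre of the spigot's underside, z up. Nested, its body's lower shoulder rests on the rim below; spigots have 2.5 mm play all round.
- lens_medium: Medium lens cell, like the large one, 26 mm high in all: body 51 mm diameter and 20 mm high, top recess 29 mm diameter and 7 mm deep, spigot 37 mm diameter and 6 mm high. About 0.09 kg. Origin: centre of the spigot's underside, z up. Nested on the large cell its origin is 22 mm above the large cell's origin.
- lens_small: Smallest lens cell, black, 32 mm high in all: body 38 mm diameter and 26 mm high with a flat black top bearing a small round glass 20 mm diameter (no recess), spigot 24 mm diameter and 6 mm high. About 0.06 kg. Origin: centre of the spigot's underside, z up. Nested on the medium cell its origin is 20 mm above the medium cell's origin.
- filter_box: Grey plastic hinged filter box, loose, its lid standing open. Lower part 64 mm (its x) by 40 mm (its y) by 20 mm high, 27 mm high with the lid shut; about 0.12 kg. Origin: centre of its underside, z up. The lid's hinge line runs along the upper edge of the long +y side (y = +20 mm, z = 20 mm).
- filter_lid (a joint): Angle of the box's lid (64 x 40 x 7 mm plate): 0 shut, 1.57 upright, 2.0 its stop leaning back over the +y side; starts between 1.35 and 1.9. A light friction hinge: it stays where it is left; about 0.3 N at its free edge moves it. To shut it, push it from the +y side over towards -y and press it down.
- box_tray: Shallow white rectangular tray for the filter box, fixed to the bench: outside 86 mm (its x) by 62 mm (its y) by 11 mm high, walls 4 mm, inside 78 by 54 mm. Inner floor 4 mm above the bench. Origin: centre of its underside. The shut box lies in it with its long side along the tray's long side, either way round.
- lens_seat: Round wooden seat for the lens cells, fixed to the bench: 80 mm diameter, 12 mm high, with a round recess 55 mm diameter and 7 mm deep in its top. Origin: centre of its underside. With the large cell nested, that cell's origin is 6 mm above the seat's origin.
- post: Bystander: a steel post in a black holder on a round foot, 50 mm diameter, 85 mm high, loose. Origin: centre of its underside. Not to be disturbed.
- v_block: Bystander: a steel block with a channel along it, 50 x 40 x 20 mm, loose. Origin: centre of its underside. Not to be disturbed.
- driver: Bystander: a screwdriver 120 mm long lying on the bench along its x. Origin: underside, at mid-length. Not to be disturbed.
Mind the look-alikes: they are no part of the job. Leave any green or red look-alike of the lens_medium alone.

How it is judged:
By the outcome, as a careful person would: the job done as asked, in the order asked, and still so for the second after the job is handed in, with the robot touching nothing.
It also fails if it takes over 128 s, if anything falls off the work surface, if the arm or the gripper's body presses on something with over 40 N, if the wrist force passes 120 N, or if a joint passes its speed limit or range.

## Working session

There is one attempt and no reset: what is moved stays moved. The work goes in short steps, Python scripts to look and compute and a shell command to move; the robot and the scene stay as the last step left them, time stands still between calls to the robot, and variables do not carry over. Pictures are saved under pics/ and viewed, about 12 in all and at most 16, crops included, and the job is handed in when it is done.

```bash
mkdir -p pics; cat > h.py <<'E'
import numpy as np, cv2
from plant import arm, imaging
from scipy.spatial.transform import Rotation as R
def cloud(d):
    v,u=np.mgrid[0:420,0:560]; z=d["depth"]
    p=np.stack([(u-d["cx"])/d["fx"]*z,-(v-d["cy"])/d["fy"]*z,-z],-1)
    return p@R.from_quat(d["orientation"]).as_matrix().T+np.array(d["xyz"])
def save(im,n,s=1): cv2.imwrite("pics/"+n,cv2.resize(im[...,::-1],None,fx=s,fy=s,interpolation=cv2.INTER_CUBIC))
def pose():
    s=arm.get_state(); return np.array(s["ee_pos"]),R.from_quat(s["ee_rot"]),s
E
python3 - <<'E'
from h import *
import pickle
D={n:imaging.get_image(n) for n in("top","scene")}
pickle.dump(D,open("d.pkl","wb"))
for n in D: save(D[n]["img"],n+"0.png",1.4); print(n,D[n]["xyz"],D[n]["orientation"],D[n]["fx"])
p,r,s=pose(); print(p,r.as_matrix().round(3),s["opening"],s["time_s"],arm.hold_point_z)
E
```

```text
top [0.48188609 0.00305581 1.04979444] [ 0.04658463 -0.04720257 -0.70445817  0.70664027] 428.2499207594407
scene [ 1.10745863 -0.63853617  0.95096567] [0.34580428 0.11538268 0.28160721 0.88758302] 470.52774917721695
[0.16678834 0.54956739 0.23022046] [[-0.001  0.291  0.957]
 [-0.002  0.957 -0.291]
 [-1.    -0.002 -0.   ]] 1.0008133923657698 0.1 0.0187
```

View pics/top0.png

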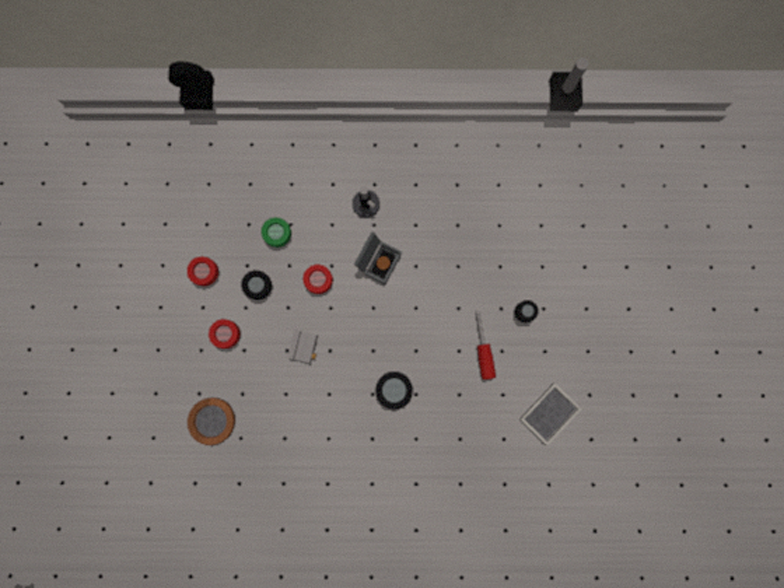

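View pics/scene0.png

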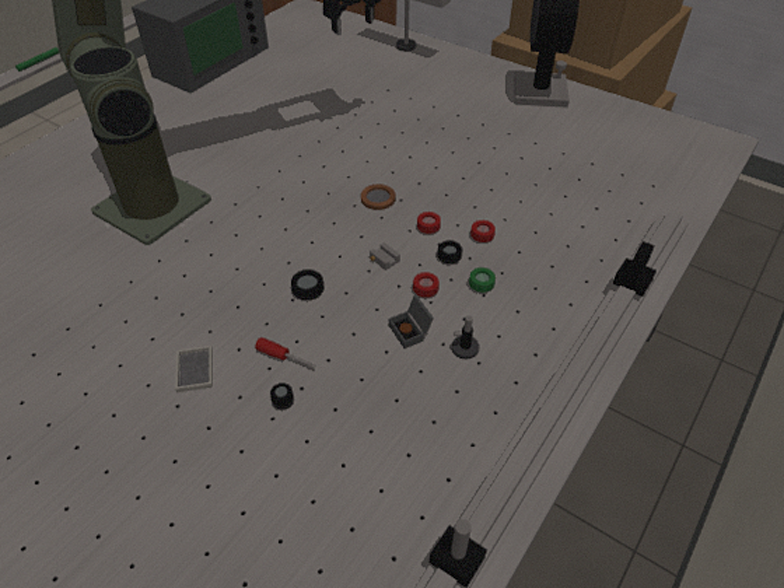

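Top view (784x588): the black rings are large (394,390), medium (256,285) and small (526,311). The look-alikes are red at (202,271), (318,279), (224,334) and green at (276,232). The box is at (378,260) with its lid hinged on the upper-left side, the tray is at (550,413), and the seat is at (211,421). The black ring at (256,285) fits lens_medium, since it is the only black one of that size. I'll measure now and confirm it in a crop.

```bash
python3 - <<'E'
from h import *
import pickle
D=pickle.load(open("d.pkl","rb"));d=D["top"];c=cloud(d)
im=d["img"]
flat=c[200:400,20:540].reshape(-1,3); print("bench z med",np.median(flat[:,2]))
def reg(n,u,v,w=26,zmin=.004):
    u,v=int(u/1.4),int(v/1.4); s=c[v-w:v+w,u-w:u+w]; m=(s[...,2]>zmin).astype(np.uint8)
    k,l,st,ce=cv2.connectedComponentsWithStats(m)
    i=1+np.argmin(np.hypot(*(ce[1:]-w).T)+1000*(st[1:,4]<40)); P=s[l==i]; z=P[:,2]
    top=P[z>np.percentile(z,90)-.004]
    (cx,cy),rr=cv2.minEnclosingCircle(top[:,:2].astype(np.float32))
    print(n,len(P),"z90",np.percentile(z,90).round(4),"bbox mid",((P.max(0)+P.min(0))/2).round(4),"circ",round(cx,4),round(cy,4),round(rr*2000,1),"rect",cv2.minAreaRect((top[:,:2]*1000).astype(np.float32)))
reg("large",394,390);reg("med",256,285);reg("small",526,311);reg("seat",211,421,28);reg("tray",550,413,30);reg("box",378,262,26);reg("post",366,204,18);reg("vblock",304,347,18);reg("driver",486,350,30);reg("red_r",318,279,18);reg("red_l",202,271,18);reg("red_d",224,334,18);reg("green",276,232,18)
a=im[120:330,110:430]; save(a,"crop0.png",2.5)
E
```

```text
bench z med -7.786349073068966e-05
large 575 z90 0.0294 bbox mid [0.4586 0.0018 0.5276] circ 0.4587 0.0022 63.4 rect ((458.6322021484375, 1.827798843383789), (60.69211196899414, 61.41976547241211), 0.2476678341627121)
med 378 z90 0.0279 bbox mid [0.5722 0.1353 0.5269] circ 0.5693 0.1313 310.6 rect ((558.0682373046875, 140.1046905517578), (309.7787780761719, 48.801353454589844), 51.97880935668945)
small 226 z90 0.0341 bbox mid [ 0.5466 -0.1197  0.5282] circ 0.5403 -0.1192 271.2 rect ((548.9226684570312, -115.74928283691406), (35.73316192626953, 270.47607421875), 21.90825653076172)
seat 826 z90 0.0135 bbox mid [0.4238 0.1787 0.5269] circ 0.4424 0.1785 359.8 rect ((421.7394714355469, 175.9534454345703), (77.30677795410156, 357.8665771484375), 6.991668224334717)
tray 619 z90 0.0117 bbox mid [ 0.4232 -0.1569  0.5269] circ 0.4551 -0.1569 324.6 rect ((464.15582275390625, -160.90896606445312), (314.4600524902344, 99.54942321777344), 66.261962890625)
box 654 z90 0.0555 bbox mid [0.6033 0.0305 0.5269] circ 0.6033 0.0219 246.0 rect ((600.7745971679688, 40.452449798583984), (245.77098083496094, 
[... 636 characters left out ...]
 0.0816 0.5273] circ 0.5755 0.0768 238.5 rect ((569.4307250976562, 86.57650756835938), (236.88153076171875, 49.45933151245117), 31.858917236328125)
red_l 388 z90 0.0276 bbox mid [0.5838 0.1823 0.5269] circ 0.5776 0.1812 404.6 rect ((568.3395385742188, 186.96054077148438), (403.47406005859375, 48.881004333496094), 57.9140739440918)
red_d 391 z90 0.0276 bbox mid [0.5537 0.2952 0.0173] circ 0.5527 0.2948 50.9 rect ((553.1813354492188, 295.6306457519531), (48.68843460083008, 48.745845794677734), 43.892154693603516)
green 373 z90 0.0276 bbox mid [0.6231 0.1196 0.527 ] circ 0.616 0.1152 349.8 rect ((609.8953857421875, 123.76165771484375), (348.59637451171875, 48.01764678955078), 35.47510528564453)
```

View pics/crop0.png

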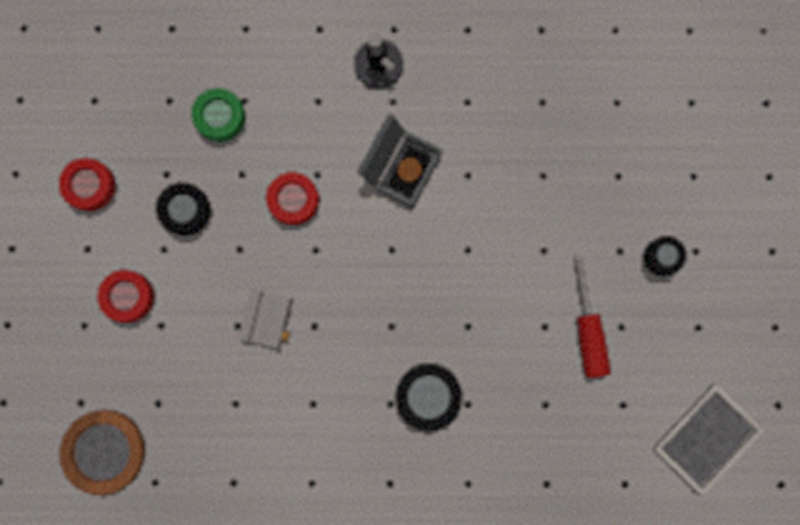

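The crop confirms that the black ring at (183,209) is lens_medium, with red and green look-alikes around it. I'll redo the measurement without the invalid-depth pixels.

```bash
cat >> h.py <<'E'
def reg(c,n,u,v,w=26,zmin=.004,near=.045):
    u,v=int(u/1.4),int(v/1.4); s=c[v-w:v+w,u-w:u+w].copy(); s[s[...,2]>.2]=0; m=(s[...,2]>zmin).astype(np.uint8)
    k,l,st,ce=cv2.connectedComponentsWithStats(m)
    i=1+np.argmin(np.hypot(*(ce[1:]-w).T)+1000*(st[1:,4]<40)); P=s[l==i]; z=P[:,2]; h=np.percentile(z,85)
    top=P[abs(z-h)<.004]
    (cx,cy),rr=cv2.minEnclosingCircle(top[:,:2].astype(np.float32)); b=cv2.minAreaRect((top[:,:2]*1000).astype(np.float32))
    print(n,len(P),"h",round(h,4),"mid",(1000*(top.max(0)+top.min(0))/2).round(1)[:2],"circ",round(cx*1000,1),round(cy*1000,1),round(rr*2000,1),"rect",np.round(b[0],1),np.round(b[1],1),round(b[2],1))
    return P
E
python3 - <<'E'
from h import *
import pickle
D=pickle.load(open("d.pkl","rb"));c=cloud(D["top"])
L=[("large",394,390,26),("med",256,285,20),("small",526,311,20),("seat",211,421,28),("tray",550,413,32),("box",378,262,28),("post",366,204,18),("vblock",304,347,18),("driver",486,350,34),("red_r",318,279,18),("red_l",202,271,18),("red_d",224,334,18),("green",276,232,18)]
for n,u,v,w in L: P=reg(c,n,u,v,w,.003 if n=='driver' else .005)
P=reg(c,"box",378,262,26)
q=P[(abs(P[:,2]-.02)<.003)]; print("box rim rect",cv2.minAreaRect((q[:,:2]*1000).astype(np.float32)))
q=P[P[:,2]>.035]; w=np.linalg.svd(q-q.mean(0))[2][2]; print("lid normal",w, "lid centre",q.mean(0), "top",q[:,2].max())
# same with scene cam
c2=cloud(D["scene"]);s=c2[210:255,270:315].reshape(-1,3); q=s[(s[:,2]>.03)&(s[:,2]<.2)&(abs(s[:,0]-.6)<.1)]; w=np.linalg.svd(q-q.mean(0))[2][2]; print("scene lid",w,q.mean(0),q[:,2].max(),len(q))
E
```

```text
large 573 h 0.0287 mid [458.6   1.8] circ 458.7 2.2 63.4 rect [458.6   1.8] [60.7 61.5] 0.1
med 375 h 0.0274 mid [638.3 242. ] circ 638.6 242.4 50.2 rect [638.2 242. ] [46.7 48.7] 1.8
small 222 h 0.0335 mid [ 592.8 -224.1] circ 593.1 -224.7 37.7 rect [ 593.2 -224.5] [35.9 36.2] 59.2
seat 728 h 0.013 mid [404.5 314.4] circ 404.8 314.1 80.7 rect [404.8 315.1] [77.3 78.7] 50.0
tray 356 h 0.0118 mid [ 418.3 -264.8] circ 418.8 -264.8 106.1 rect [ 418.6 -264.8] [62.8 86.3] 46.0
box 625 h 0.053 mid [694.7  53.4] circ 695.1 53.5 64.8 rect [694.5  52.2] [10.3 64.5] 63.2
post 312 h 0.0564 mid [786.3  54.3] circ 787.4 53.8 19.8 rect [785.5  53.5] [15.4 18.9] 17.0
vblock 373 h 0.0209 mid [532.7 160.2] circ 532.5 160.0 59.9 rect [532.1 158.3] [45.  49.6] 76.5
driver 330 h 0.0256 mid [ 507.3 -156.5] circ 507.2 -156.1 59.6 rect [ 506.9 -155.4] [59.1 21.2] 9.2
red_r 362 h 0.0273 mid [649.1 135.7] circ 648.9 136.3 50.4 rect [649.  135.7] [48.7 48.8] 7.2
red_l 380 h 0.027 mid [661.4 337.2] circ 662.2 337.7 50.7 rect [662.3 338.3] [47.9 49.4] 22.3
red_d 390 h 0.0268 mid [552.4 295.2] circ 553.4 295.3 52.5 rect [552.3 295.2] [47.9 49.7] 0.9
green 366 h 0.027 mid [732.1 210.7] circ 732.2 211.3 51.2 rect [731.9 210.7] [48.6 49.1] 1.2
box 649 h 0.0524 mid [694.7  52.2] circ 695.1 53.5 64.8 rect [694.5  52.2] [10.2 64.5] 63.7
box rim rect ((679.0220947265625, 23.25518798828125), (41.70914077758789, 64.31422424316406), 62.693172454833984)
lid normal [ 0.41624621  0.7914011  -0.44768671] lid centre [0.6925166  0.05092135 0.05054696] top 0.05987184664650569
scene lid [ 0.45331069  0.8076367  -0.37713709] [0.68158306 0.05284664 0.04659066] 0.06107154197954079 128
```

```bash
cat > go.py <<'E'
# usage: go.py x y z(mm TCP) yaw(deg of tool y) -> turn about tool axes, then shift in turned tool frame (mm)
import sys
from h import *
x,y,z,yaw=map(float,sys.argv[1:5]); p,r,s=pose()
yv=r.as_matrix()[:,1]; cur=np.degrees(np.arctan2(yv[1],yv[0])); 
while yaw-cur>90: yaw-=180
while yaw-cur<-90: yaw+=180
a=np.radians(yaw); Y=np.array([np.cos(a),np.sin(a),0]); X=np.array([0,0,-1.]); T=R.from_matrix(np.stack([X,Y,np.cross(X,Y)],1))
dr=(r.inv()*T).as_rotvec(); d=T.inv().apply(np.array([x,y,z])-p*1000)
print("yaw",round(cur,1),"at",(p*1000).round(1),"dr",dr.round(3),"shift",d.round(1),"rows",max(np.ceil(np.linalg.norm(d)/41.7),np.ceil(np.linalg.norm(dr)/.125)),"F",np.round(s["wrist_force"],1),"op",round(s["opening"]*85.4,1),"t",round(s["time_s"],1),"j6",round(s["joints"][5],2))
E
python3 go.py 710 83 150 62.7
```

```text
yaw 73.1 at [166.8 549.6 230.2] dr [ 0.182 -0.     0.002] shift [  80.2 -165.5  696.7] rows 18.0 F [-0.1  0.5  0.1] op 85.5 t 0.1 j6 -0.15
```

```bash
python3 -m pendant '[{"grip":0,"delta_pos":[0,0,0],"dr":[0.091,0,0]},{"grip":0,"delta_pos":[0,0,0],"dr":[0.091,0,0]},{"grip":0,"delta_pos":[4,-8.3,34.8],"dr":[0,0,0]},{"grip":0,"delta_pos":[4,-8.3,34.8],"dr":[0,0,0]},{"grip":0,"delta_pos":[4,-8.3,34.8],"dr":[0,0,0]},{"grip":0,"delta_pos":[4,-8.3,34.8],"dr":[0,0,0]},{"grip":0,"delta_pos":[4,-8.3,34.8],"dr":[0,0,0]},{"grip":0,"delta_pos":[4,-8.3,34.8],"dr":[0,0,0]}]' 60
python3 go.py 710 83 150 62.7
```

```text
time_s: 0.77
ee_pos: [0.3267, 0.4067, 0.2015]
ee_rot: [0.163, 0.689, -0.167, 0.686]
wrist_force: [0.7, 1.4, -0.5]
opening: 0.001
yaw 63.0 at [326.7 406.7 201.5] dr [ 0.005 -0.004  0.006] shift [  51.5 -111.8  489.1] rows 13.0 F [ 0.7  1.4 -0.5] op 0.1 t 0.8 j6 -0.37
```

```bash
python3 -m pendant '[{"grip":0,"delta_pos":[3.7,-8,35],"dr":[0,0,0]},{"grip":0,"delta_pos":[3.7,-8,35],"dr":[0,0,0]},{"grip":0,"delta_pos":[3.7,-8,35],"dr":[0,0,0]},{"grip":0,"delta_pos":[3.7,-8,35],"dr":[0,0,0]},{"grip":0,"delta_pos":[3.7,-8,35],"dr":[0,0,0]},{"grip":0,"delta_pos":[3.7,-8,35],"dr":[0,0,0]},{"grip":0,"delta_pos":[3.7,-8,35],"dr":[0,0,0]},{"grip":0,"delta_pos":[3.7,-8,35],"dr":[0,0,0]}]'>/dev/null;python3 -m pendant '[{"grip":0,"delta_pos":[3.7,-8,35],"dr":[0,0,0]},{"grip":0,"delta_pos":[3.7,-8,35],"dr":[0,0,0]},{"grip":0,"delta_pos":[3.7,-8,35],"dr":[0,0,0]},{"grip":0,"delta_pos":[3.7,-8,35],"dr":[0,0,0]},{"grip":0,"delta_pos":[3.7,-8,35],"dr":[0,0,0]},{"grip":0,"delta_pos":[0,0,0],"dr":[0,0,0]}]'
python3 go.py 714 91 50 62.7
```

```text
time_s: 1.93
ee_pos: [0.6971, 0.0811, 0.138]
ee_rot: [0.163, 0.693, -0.172, 0.681]
wrist_force: [0.2, -0.9, -0.1]
opening: 0.004
yaw 62.6 at [697.1  81.1 138. ] dr [-0.002 -0.013  0.016] shift [88.  16.5 10.5] rows 3.0 F [ 0.2 -0.9 -0.1] op 0.3 t 1.9 j6 -1.09
```

```bash
python3 -m pendant '[{"grip":0,"delta_pos":[0,16.5,10.5],"dr":[0,-0.013,0.016]},{"grip":0,"delta_pos":[30,0,0],"dr":[0,0,0]},{"grip":0,"delta_pos":[32,0,0],"dr":[0,0,0]},{"grip":0,"delta_pos":[30,0,0],"dr":[0,0,0]},{"grip":0,"delta_pos":[0,0,0],"dr":[0,0,0]}]'
python3 go.py 676 18 45 62.7
python3 - <<'E'
from h import *
save(imaging.get_image("wrist")["img"],"w1.png",1); save(imaging.get_image("scene")["img"][180:300,220:400],"s1.png",4)
E
```

```text
time_s: 2.35
ee_pos: [0.7166, 0.0876, 0.0411]
ee_rot: [0.17, 0.686, -0.169, 0.687]
wrist_force: [-3.0, -0.4, -2.2]
opening: -0.001
yaw 62.2 at [716.6  87.6  41.1] dr [-0.008  0.    -0.001] shift [ -3.9 -80.5  -4.2] rows 2.0 F [-3.  -0.4 -2.2] op -0.1 t 2.4 j6 -1.08
```

View pics/s1.png

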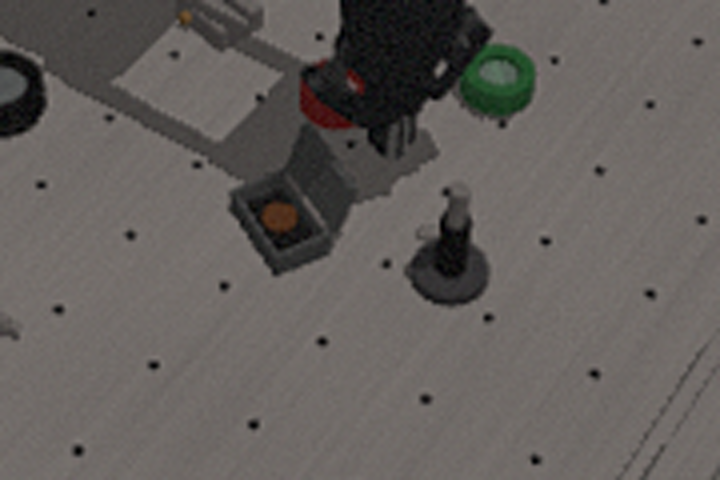

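The closed fingers at (395,135) stand behind the open lid, clear of the post. I'll push the lid over now.

```bash
python3 -m pendant '[{"grip":0,"delta_pos":[-1,-12,-0.5],"dr":[-0.008,0,0]},{"grip":0,"delta_pos":[-1,-10,-0.5],"dr":[0,0,0]},{"grip":0,"delta_pos":[-1,-8,-0.5],"dr":[0,0,0]},{"grip":0,"delta_pos":[-1,-8,-0.5],"dr":[0,0,0]},{"grip":0,"delta_pos":[0,-8,0],"dr":[0,0,0]},{"grip":0,"delta_pos":[0,-8,0],"dr":[0,0,0]},{"grip":0,"delta_pos":[0,-8,0],"dr":[0,0,0]},{"grip":0,"delta_pos":[0,-8,0],"dr":[0,0,0]}]'
python3 -m pendant '[{"grip":0,"delta_pos":[0,-8,0],"dr":[0,0,0]},{"grip":0,"delta_pos":[0,-8,0],"dr":[0,0,0]},{"grip":0,"delta_pos":[0,-6,0],"dr":[0,0,0]},{"grip":0,"delta_pos":[0,0,0],"dr":[0,0,0]}]'
python3 go.py 675 15 45 62.7
python3 - <<'E'
from h import *
save(imaging.get_image("scene")["img"][180:300,220:400],"s2.png",4)
E
```

```text
time_s: 3.12
ee_pos: [0.6915, 0.0211, 0.0663]
ee_rot: [0.169, 0.676, -0.163, 0.699]
wrist_force: [-0.1, -0.1, -0.2]
opening: -0.002
time_s: 3.45
ee_pos: [0.6792, -0.0029, 0.0658]
ee_rot: [0.169, 0.676, -0.164, 0.698]
wrist_force: [0.9, 0.6, -1.1]
opening: -0.002
yaw 62.7 at [679.2  -2.9  65.8] dr [ 0.     0.029 -0.014] shift [ 20.8  14.  -12. ] rows 1.0 F [ 0.9  0.6 -1.1] op -0.2 t 3.5 j6 -1.23
```

View pics/s2.png

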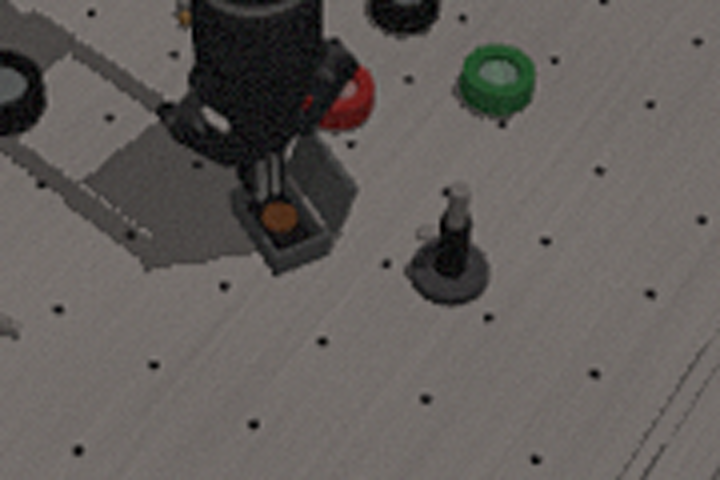

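The fingers drifted up to z=66 mm and passed over the lid, which is still upright. I'll go back around and retry with closer height control.

```bash
python3 -m pendant '[{"grip":0,"delta_pos":[-35,0,0],"dr":[0,0.029,-0.014]},{"grip":0,"delta_pos":[0,34,-12],"dr":[0,0,0]},{"grip":0,"delta_pos":[0,34,-4],"dr":[0,0,0]},{"grip":0,"delta_pos":[0,30,0],"dr":[0,0,0]},{"grip":0,"delta_pos":[0,0,0],"dr":[0,0,0]}]'
python3 go.py 716 90 40 62.7
```

```text
time_s: 3.92
ee_pos: [0.7093, 0.0942, 0.1006]
ee_rot: [0.169, 0.688, -0.168, 0.685]
wrist_force: [-1.0, -0.3, -0.2]
opening: -0.0
yaw 62.4 at [709.3  94.2 100.6] dr [-0.005 -0.005 -0.001] shift [60.6 -0.6  7.8] rows 2.0 F [-1.  -0.3 -0.2] op -0.0 t 3.9 j6 -1.08
```

```bash
python3 -m pendant '[{"grip":0,"delta_pos":[20,0,7.8],"dr":[-0.005,-0.005,0]},{"grip":0,"delta_pos":[22,0,0],"dr":[0,0,0]},{"grip":0,"delta_pos":[20,0,0],"dr":[0,0,0]},{"grip":0,"delta_pos":[0,0,0],"dr":[0,0,0]},{"grip":0,"delta_pos":[0,-10,0],"dr":[0,0,0]},{"grip":0,"delta_pos":[0,-10,0],"dr":[0,0,0]},{"grip":0,"delta_pos":[0,0,0],"dr":[0,0,0]}]'
python3 go.py 676 13 40 62.7
```

```text
time_s: 4.5
ee_pos: [0.7092, 0.0765, 0.0386]
ee_rot: [0.164, 0.686, -0.163, 0.69]
wrist_force: [-0.3, 0.3, 0.3]
opening: 0.0
yaw 63.3 at [709.2  76.5  38.6] dr [ 0.01   0.004 -0.003] shift [ -1.4 -71.7  -0.4] rows 2.0 F [-0.3  0.3  0.3] op 0.0 t 4.5 j6 -1.12
```

```bash
python3 -m pendant '[{"grip":0,"delta_pos":[0,-8,0],"dr":[0.01,0,0]},{"grip":0,"delta_pos":[0,-8,0],"dr":[0,0,0]},{"grip":0,"delta_pos":[0,-8,0],"dr":[0,0,0]},{"grip":0,"delta_pos":[0,0,0],"dr":[0,0,0]}]'
python3 go.py 676 13 40 62.7
```

```text
time_s: 4.83
ee_pos: [0.6992, 0.0511, 0.0435]
ee_rot: [0.169, 0.683, -0.167, 0.691]
wrist_force: [-1.0, 0.7, -0.0]
opening: 0.003
yaw 62.5 at [699.2  51.1  43.5] dr [-0.004  0.01  -0.006] shift [  3.5 -44.5  -3.2] rows 2.0 F [-1.   0.7 -0. ] op 0.2 t 4.8 j6 -1.14
```

```bash
python3 -m pendant '[{"grip":0,"delta_pos":[3,-8,-1],"dr":[0,0.01,-0.006]},{"grip":0,"delta_pos":[2,-8,-1],"dr":[0,0,0]},{"grip":0,"delta_pos":[2,-8,0],"dr":[0,0,0]},{"grip":0,"delta_pos":[0,0,0],"dr":[0,0,0]}]'
python3 go.py 676 13 40 62.7
python3 - <<'E'
from h import *
save(imaging.get_image("scene")["img"][180:300,220:400],"s3.png",4)
E
```

```text
time_s: 5.17
ee_pos: [0.6865, 0.0278, 0.0379]
ee_rot: [0.169, 0.686, -0.168, 0.688]
wrist_force: [0.7, 0.0, -0.2]
opening: 0.002
yaw 62.4 at [686.5  27.8  37.9] dr [-0.005  0.003 -0.001] shift [ -2.1 -18.   -2.5] rows 1.0 F [ 0.7  0.  -0.2] op 0.1 t 5.2 j6 -1.17
```

View pics/s3.png

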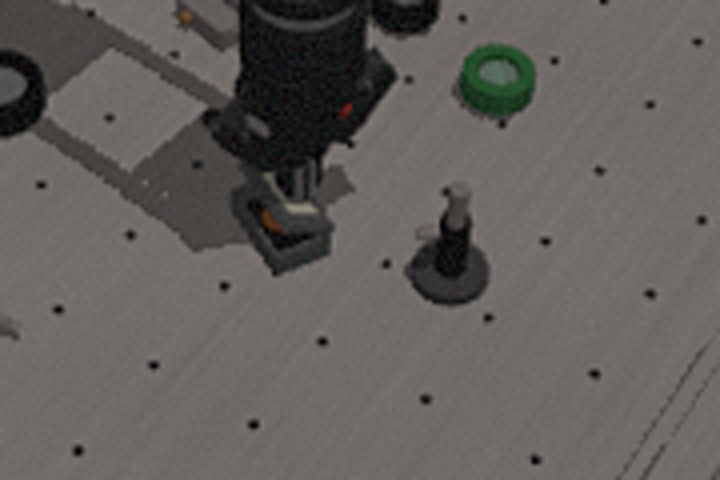

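The lid is now folded well over, with the fingers at (290,180) behind it. I'll keep pushing and then press it down.

```bash
python3 -m pendant '[{"grip":0,"delta_pos":[1,-8,-1],"dr":[0,0,0]},{"grip":0,"delta_pos":[2,-8,-1],"dr":[0,0,0]},{"grip":0,"delta_pos":[2,-5,0],"dr":[0,0,0]},{"grip":0,"delta_pos":[4,-3,0],"dr":[0,0,0]},{"grip":0,"delta_pos":[3,0,0],"dr":[0,0,0]},{"grip":0,"delta_pos":[0,0,0],"dr":[0,0,0]}]'
python3 go.py 673 12 28 62.7
```

```text
time_s: 5.72
ee_pos: [0.6733, 0.0061, 0.0272]
ee_rot: [0.169, 0.685, -0.168, 0.688]
wrist_force: [-0.0, 1.1, 0.7]
opening: -0.002
yaw 62.5 at [673.3   6.1  27.2] dr [-0.004  0.004 -0.002] shift [-0.8  5.1 -3. ] rows 1.0 F [-0.   1.1  0.7] op -0.2 t 5.7 j6 -1.21
```

Next I'll press lightly, then retreat upward and look.

```bash
python3 -m pendant '[{"grip":0,"delta_pos":[1.5,0,0],"dr":[0,0,0]},{"grip":0,"delta_pos":[1.5,0,0],"dr":[0,0,0]},{"grip":0,"delta_pos":[1.5,0,0],"dr":[0,0,0]}]'
python3 -m pendant '[{"grip":0,"delta_pos":[-15,0,0],"dr":[0,0,0]},{"grip":0,"delta_pos":[-30,0,0],"dr":[0,0,0]},{"grip":0,"delta_pos":[-35,0,0],"dr":[0,0,0]},{"grip":60,"delta_pos":[0,-40,-20],"dr":[0,0,0]},{"grip":60,"delta_pos":[0,-40,-20],"dr":[0,0,0]},{"grip":60,"delta_pos":[0,-30,-20],"dr":[0,0,0]},{"grip":60,"delta_pos":[0,0,0],"dr":[0,0,0]}]'
python3 - <<'E'
from h import *
import pickle
d=imaging.get_image("top");pickle.dump(d,open("d2.pkl","wb"));c=cloud(d)
P=reg(c,"box",378,262,28); reg(c,"large",394,390); print(P[:,2].max())
save(d["img"][140:300,210:360],"t4.png",4); save(imaging.get_image("scene")["img"][180:300,220:400],"s4.png",4)
E
```

```text
time_s: 5.97
ee_pos: [0.6735, 0.006, 0.0268]
ee_rot: [0.169, 0.685, -0.168, 0.688]
wrist_force: [-4.6, -0.4, 8.9]
opening: 0.002
time_s: 6.55
ee_pos: [0.5702, -0.0611, 0.1066]
ee_rot: [0.166, 0.687, -0.166, 0.688]
wrist_force: [-0.5, 0.9, 0.0]
opening: 0.566
box 478 h 0.0286 mid [678.1  23. ] circ 678.4 22.5 72.4 rect [678.6  22.5] [40.2 63.6] 62.2
large 195 h 0.0285 mid [471.5 -11.2] circ 471.4 -11.1 46.8 rect [473.2 -12.8] [46.1 20.2] 53.6
0.03157007148886759
```

View pics/t4.png

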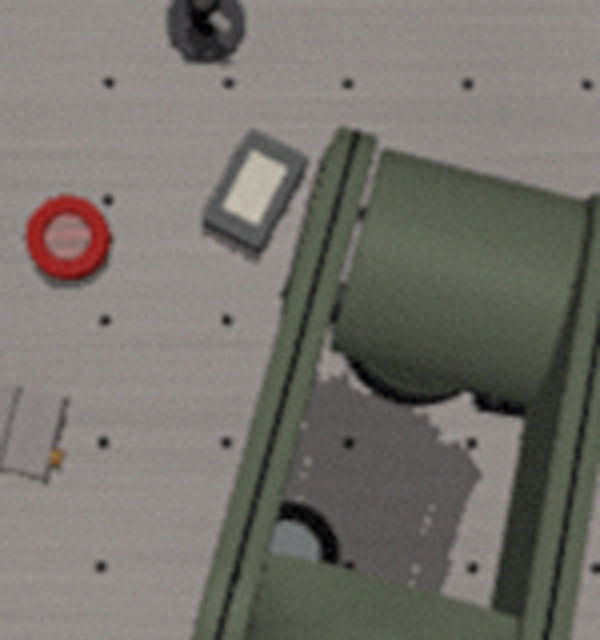

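The lid is shut: the box shows as a flat closed rectangle at crop (255,195), with its top at 28 mm. Next is grasping the box.

```bash
python3 go.py 678.6 22.5 106.6 62.2
```

```text
yaw 62.9 at [576.2 -60.1 108.6] dr [ 0.012  0.01  -0.004] shift [  2.  120.9  52.1] rows 4.0 F [ 0.1 -0.1  2. ] op 59.7 t 6.7 j6 -1.35
```

```bash
python3 -m pendant '[{"grip":58,"delta_pos":[0,30,13],"dr":[0.012,0.01,-0.004]},{"grip":58,"delta_pos":[0,30,13],"dr":[0,0,0]},{"grip":58,"delta_pos":[0,30,13],"dr":[0,0,0]},{"grip":58,"delta_pos":[0,30,13],"dr":[0,0,0]},{"grip":58,"delta_pos":[0,0,0],"dr":[0,0,0]},{"grip":58,"delta_pos":[0,0,0],"dr":[0,0,0]}]'; python3 go.py 678.6 22.5 6 62.2
```

```text
time_s: 7.15
ee_pos: [0.6874, 0.0289, 0.1064]
ee_rot: [0.171, 0.685, -0.169, 0.688]
wrist_force: [-0.8, -0.1, -0.6]
opening: 0.68
yaw 62.2 at [687.4  28.9 106.4] dr [-0.     0.003 -0.004] shift [100.4  -9.8  -4.8] rows 3.0 F [-0.8 -0.1 -0.6] op 58.1 t 7.2 j6 -1.17
```

```bash
python3 -m pendant '[{"grip":58,"delta_pos":[0,-9.8,-4.8],"dr":[0,0.003,-0.004]},{"grip":58,"delta_pos":[0,0,0],"dr":[0,0,0]},{"grip":58,"delta_pos":[25,0,0],"dr":[0,0,0]},{"grip":58,"delta_pos":[20,0,0],"dr":[0,0,0]},{"grip":58,"delta_pos":[0,0,0],"dr":[0,0,0]}]' >/dev/null; python3 go.py 678.6 22.5 6 62.2
```

```text
yaw 62.2 at [678.3  21.2  61.5] dr [-0.     0.003 -0.   ] shift [55.5  1.3 -0.4] rows 2.0 F [-0.8  0.4 -1. ] op 57.9 t 7.6 j6 -1.18
```

```bash
python3 -m pendant '[{"grip":58,"delta_pos":[20,1.3,-0.4],"dr":[0,0.003,0]},{"grip":58,"delta_pos":[20,0,0],"dr":[0,0,0]},{"grip":58,"delta_pos":[15,0,0],"dr":[0,0,0]},{"grip":58,"delta_pos":[0,0,0],"dr":[0,0,0]},{"grip":58,"delta_pos":[0,0,0],"dr":[0,0,0]}]' >/dev/null; python3 go.py 678.6 22.5 6 62.2
python3 -m pendant '[{"grip":30,"delta_pos":[0,0,0],"dr":[0,0,0]},{"grip":30,"delta_pos":[0,0,0],"dr":[0,0,0]},{"grip":30,"delta_pos":[0,0,0],"dr":[0,0,0]},{"grip":30,"delta_pos":[0,0,0],"dr":[0,0,0]},{"grip":30,"delta_pos":[0,0,0],"dr":[0,0,0]}]' 30; python3 go.py 678.6 22.5 6 62.2
```

```text
yaw 61.9 at [677.5  18.4   8.5] dr [-0.005  0.001 -0.   ] shift [ 2.5  4.2 -0.9] rows 1.0 F [ 0.3 -0.3  0.2] op 57.7 t 8.0 j6 -1.18
time_s: 8.4
ee_pos: [0.6795, 0.0177, 0.0131]
ee_rot: [0.172, 0.684, -0.172, 0.688]
wrist_force: [-0.3, 0.3, -1.9]
opening: 0.461
yaw 61.9 at [679.5  17.7  13.1] dr [-0.006  0.006 -0.002] shift [ 7.1  3.8 -3.1] rows 1.0 F [-0.3  0.3 -1.9] op 39.4 t 8.4 j6 -1.18
```

```bash
python3 -m pendant '[{"grip":54,"delta_pos":[1,0,0],"dr":[0,0,0]},{"grip":54,"delta_pos":[1,0,0],"dr":[0,0,0]},{"grip":54,"delta_pos":[5,0,0],"dr":[0,0,0]},{"grip":54,"delta_pos":[5,0,0],"dr":[0,0,0]},{"grip":54,"delta_pos":[1,0,0],"dr":[0,0,0]}]';  python3 go.py 678.5 19 6 62.2
```

```text
time_s: 8.82
ee_pos: [0.682, 0.0176, 0.0019]
ee_rot: [0.172, 0.682, -0.171, 0.69]
wrist_force: [-0.7, 0.5, 0.3]
opening: 0.628
yaw 61.9 at [682.   17.6   1.9] dr [-0.006  0.011 -0.004] shift [-4.1 -0.4 -3.7] rows 1.0 F [-0.7  0.5  0.3] op 53.7 t 8.8 j6 -1.18
```

```bash
python3 -m pendant '[{"grip":30,"delta_pos":[-2.5,0,-3.5],"dr":[0,0.01,-0.004]},{"grip":30,"delta_pos":[0,0,0],"dr":[0,0,0]},{"grip":30,"delta_pos":[0,0,0],"dr":[0,0,0]}]' 30; python3 go.py 678.5 19 6 62.2;python3 -m pendant '[{"grip":30,"delta_pos":[0,0,0],"dr":[0,0,0]}]'
```

```text
time_s: 9.07
ee_pos: [0.6778, 0.0196, 0.0037]
ee_rot: [0.172, 0.687, -0.172, 0.685]
wrist_force: [0.5, -0.3, -1.2]
opening: 0.46
yaw 61.9 at [677.8  19.6   3.7] dr [-0.006 -0.002  0.001] shift [-2.3 -0.2  0.9] rows 1.0 F [ 0.5 -0.3 -1.2] op 39.3 t 9.1 j6 -1.18
time_s: 9.15
ee_pos: [0.6778, 0.0196, 0.0037]
ee_rot: [0.172, 0.687, -0.172, 0.685]
wrist_force: [-0.2, 0.3, 0.2]
opening: 0.465
```

```bash
python3 -m pendant '[{"grip":30,"delta_pos":[-15,0,0],"dr":[0,0,0]},{"grip":30,"delta_pos":[-30,0,0],"dr":[0,0,0]},{"grip":30,"delta_pos":[-30,0,0],"dr":[0,0,0]},{"grip":30,"delta_pos":[0,0,0],"dr":[0.09,0,0]},{"grip":30,"delta_pos":[0,0,0],"dr":[0.09,0,0]},{"grip":30,"delta_pos":[0,0,0],"dr":[0.09,0,0]}]' ;  python3 go.py 418.6 -264.8 80 46
```

```text
time_s: 9.65
ee_pos: [0.6759, 0.0199, 0.0835]
ee_rot: [0.265, 0.658, -0.267, 0.653]
wrist_force: [0.7, 0.2, -1.2]
opening: 0.462
yaw 45.8 at [675.9  19.9  83.5] dr [-0.003 -0.006  0.004] shift [   3.5 -383.5   12.7] rows 10.0 F [ 0.7  0.2 -1.2] op 39.5 t 9.7 j6 -0.9
```

```bash
python3 -m pendant '[{"grip":30,"delta_pos":[0,-34,1],"dr":[0,0,0]},{"grip":30,"delta_pos":[0,-34,1],"dr":[0,0,0]},{"grip":30,"delta_pos":[0,-34,1],"dr":[0,0,0]},{"grip":30,"delta_pos":[0,-34,1],"dr":[0,0,0]},{"grip":30,"delta_pos":[0,-34,1],"dr":[0,0,0]},{"grip":30,"delta_pos":[0,-34,1],"dr":[0,0,0]},{"grip":30,"delta_pos":[0,-34,1],"dr":[0,0,0]},{"grip":30,"delta_pos":[0,-34,1],"dr":[0,0,0]}]' ;  python3 go.py 418.6 -264.8 80 46
```

```text
time_s: 10.32
ee_pos: [0.4921, -0.1821, 0.092]
ee_rot: [0.264, 0.654, -0.262, 0.659]
wrist_force: [1.2, -1.4, -1.9]
opening: 0.459
yaw 46.4 at [ 492.1 -182.1   92. ] dr [ 0.006  0.006 -0.005] shift [  12.  -110.5    4.6] rows 3.0 F [ 1.2 -1.4 -1.9] op 39.2 t 10.3 j6 -1.33
```

```bash
python3 -m pendant '[{"grip":30,"delta_pos":[3,-32,2],"dr":[0.006,0.006,-0.005]},{"grip":30,"delta_pos":[3,-32,1],"dr":[0,0,0]},{"grip":30,"delta_pos":[3,-32,1],"dr":[0,0,0]},{"grip":30,"delta_pos":[0,0,0],"dr":[0,0,0]}]' >/dev/null ;  python3 go.py 418.6 -264.8 40 46
```

```text
yaw 45.7 at [ 422.  -261.3   86.7] dr [-0.004  0.005  0.002] shift [46.7 -4.9 -0. ] rows 2.0 F [ 0.5  0.3 -2.2] op 39.4 t 10.7 j6 -1.52
```

```bash
python3 - <<'E'
from h import *
import time
p,r,s=pose(); print(p)
p,r,s=pose(); print(p)
E
python3 -m pendant '[{"grip":30,"delta_pos":[0,0,0],"dr":[0,0,0]}]'; python3 go.py 418.6 -264.8 40 46
```

```text
[ 0.42200225 -0.26129409  0.08674236]
[ 0.42200225 -0.26129409  0.08674236]
time_s: 10.73
ee_pos: [0.4212, -0.2624, 0.0875]
ee_rot: [0.266, 0.653, -0.269, 0.656]
wrist_force: [0.5, 0.1, -1.0]
opening: 0.462
yaw 45.5 at [ 421.2 -262.4   87.5] dr [-0.008  0.006  0.002] shift [47.5 -3.5 -0.2] rows 2.0 F [ 0.5  0.1 -1. ] op 39.5 t 10.7 j6 -1.52
```

Now down toward the tray.

```bash
python3 -m pendant '[{"grip":30,"delta_pos":[20,-3.5,0],"dr":[-0.008,0.006,0.002]},{"grip":30,"delta_pos":[20,0,0],"dr":[0,0,0]},{"grip":30,"delta_pos":[20,0,0],"dr":[0,0,0]},{"grip":30,"delta_pos":[0,0,0],"dr":[0,0,0]}]' >/dev/null ;  python3 go.py 418.6 -264.8 8 46
```

```text
yaw 46.0 at [ 422.7 -266.9   30.9] dr [ 0.     0.01  -0.001] shift [22.9 -1.3 -4.4] rows 1.0 F [-1.7  0.8 -1.9] op 39.3 t 11.1 j6 -1.54
```

```bash
python3 -m pendant '[{"grip":30,"delta_pos":[6,-1,-5],"dr":[0,0.01,0]},{"grip":30,"delta_pos":[5,0,-1],"dr":[0,0,0]},{"grip":30,"delta_pos":[4,0,0],"dr":[0,0,0]},{"grip":30,"delta_pos":[2,0,0],"dr":[0,0,0]}]' >/dev/null ;  python3 go.py 418.6 -264.8 8 46
```

```text
yaw 46.2 at [ 420.4 -262.5   15.7] dr [ 0.004  0.002 -0.002] shift [ 7.7 -2.9  0.3] rows 1.0 F [ 0.5 -0.9 -1.2] op 39.6 t 11.4 j6 -1.54
```

```bash
python3 -m pendant '[{"grip":30,"delta_pos":[3,-2.5,0],"dr":[0,0.002,0]},{"grip":30,"delta_pos":[2,-0.5,0],"dr":[0,0,0]},{"grip":30,"delta_pos":[2,0,0],"dr":[0,0,0]}]' |grep force;  python3 go.py 418.6 -264.8 8 46
python3 -m pendant '[{"grip":30,"delta_pos":[1.5,0,0],"dr":[0,0,0]},{"grip":30,"delta_pos":[1,0,0],"dr":[0,0,0]}]' |grep force;  python3 go.py 418.6 -264.8 8 46
```

```text
wrist_force: [0.2, 0.6, -1.1]
yaw 46.3 at [ 419.7 -265.5    9.6] dr [ 0.005  0.004 -0.002] shift [ 1.6 -0.2 -1.3] rows 1.0 F [ 0.2  0.6 -1.1] op 39.2 t 11.7 j6 -1.55
wrist_force: [-3.6, 2.7, 9.1]
yaw 46.3 at [ 419.8 -265.6    9.4] dr [ 0.005  0.002 -0.002] shift [ 1.4 -0.3 -1.4] rows 1.0 F [-3.6  2.7  9.1] op 39.0 t 11.8 j6 -1.55
```

Contact at 9 N with the box down, so I'll release, rise and look.

```bash
python3 -m pendant '[{"grip":54,"delta_pos":[0,0,0],"dr":[0,0,0]},{"grip":54,"delta_pos":[0,0,0],"dr":[0,0,0]},{"grip":54,"delta_pos":[0,0,0],"dr":[0,0,0]},{"grip":54,"delta_pos":[-15,0,0],"dr":[0,0,0]},{"grip":54,"delta_pos":[-30,0,0],"dr":[0,0,0]},{"grip":54,"delta_pos":[-40,0,0],"dr":[0,0,0]},{"grip":54,"delta_pos":[0,40,0],"dr":[0,0,0]}]'; python3 -m pendant '[{"grip":75,"delta_pos":[0,40,0],"dr":[0,0,0]},{"grip":75,"delta_pos":[0,40,0],"dr":[0,0,0]},{"grip":75,"delta_pos":[0,40,0],"dr":[0,0,0]},{"grip":75,"delta_pos":[0,20,0],"dr":[0,0,0]},{"grip":75,"delta_pos":[0,0,0],"dr":[0,0,0]}]'
python3 - <<'E'
from h import *
d=imaging.get_image("top");c=cloud(d)
P=reg(c,"tray",550,413,28); q=P[P[:,2]>.02]; print(cv2.minAreaRect((q[:,:2]*1000).astype(np.float32)),q[:,2].mean(), q[:,2].std())
a=d["img"][260:330,350:430]; b=imaging.get_image("scene")["img"][235:300,110:170]
save(np.hstack([cv2.resize(a,(400,350)),cv2.resize(b,(350,350))]),"t5.png")
E
```

```text
time_s: 12.4
ee_pos: [0.4451, -0.2411, 0.0973]
ee_rot: [0.266, 0.655, -0.266, 0.656]
wrist_force: [3.2, -1.8, 0.9]
opening: 0.629
time_s: 12.82
ee_pos: [0.5535, -0.1372, 0.1041]
ee_rot: [0.267, 0.648, -0.267, 0.661]
wrist_force: [0.4, -0.6, 0.4]
opening: 0.879
tray 93 h 0.0304 mid [ 426.  -293.1] circ 426.0 -291.0 23.6 rect [ 426.8 -290. ] [ 9.9 22.9] 49.5
((426.8144836425781, -290.0395812988281), (9.853961944580078, 22.904521942138672), 49.500938415527344) 0.03027302870594484 0.0016837531877207763
```

View pics/t5.png

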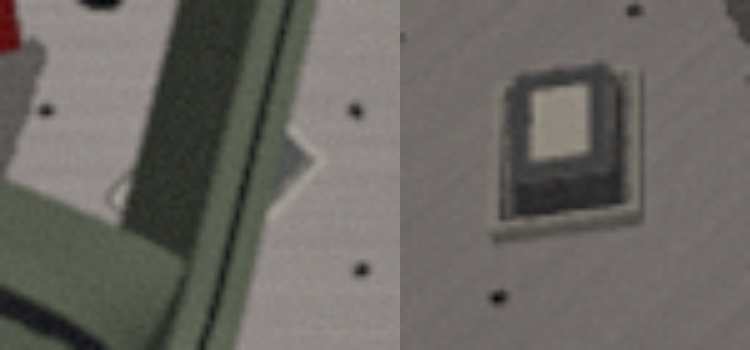

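Right half (scene): the closed box lies inside the tray walls, flat, with its top at 30 mm (31 expected). On to the large cell.

```bash
python3 go.py 458.7 2 90 46
```

```text
yaw 45.5 at [ 551.  -139.4  103.5] dr [-0.008  0.015 -0.005] shift [  13.5   37.6 -164.6] rows 5.0 F [ 0.1 -0.4 -1.1] op 75.0 t 12.9 j6 -1.19
```

```bash
python3 -m pendant '[{"grip":76,"delta_pos":[2,7,-31],"dr":[-0.008,0.015,-0.005]},{"grip":76,"delta_pos":[2,7,-31],"dr":[0,0,0]},{"grip":76,"delta_pos":[2,7,-31],"dr":[0,0,0]},{"grip":76,"delta_pos":[2,7,-31],"dr":[0,0,0]},{"grip":76,"delta_pos":[2,7,-31],"dr":[0,0,0]},{"grip":76,"delta_pos":[0,0,0],"dr":[0,0,0]},{"grip":76,"delta_pos":[0,0,0],"dr":[0,0,0]}]' >/dev/null; python3 go.py 458.7 2 40 46
```

```text
yaw 45.2 at [454.6 -11.6  89.7] dr [-0.014 -0.001  0.007] shift [49.7 12.6 -6.5] rows 2.0 F [ 0.8 -0.6  0. ] op 75.9 t 13.5 j6 -1.0
```

```bash
python3 -m pendant '[{"grip":76,"delta_pos":[0,12.6,-6.5],"dr":[-0.014,0,0.005]},{"grip":76,"delta_pos":[15,0,0],"dr":[0,0,0]},{"grip":76,"delta_pos":[20,0,-1],"dr":[0,0,0]},{"grip":76,"delta_pos":[0,0,0],"dr":[0,0,0]}]' >/dev/null; python3 go.py 458.7 2 3 46
```

```text
yaw 45.6 at [459.5  -3.   55.2] dr [-0.006  0.004  0.001] shift [52.2  3.  -4. ] rows 2.0 F [-1.3  0.3 -1. ] op 75.9 t 13.8 j6 -0.99
```

```bash
python3 -m pendant '[{"grip":76,"delta_pos":[0,3,-4],"dr":[-0.006,0.004,0.001]},{"grip":76,"delta_pos":[12,0,-1],"dr":[0,0,0]},{"grip":76,"delta_pos":[10,0,-1],"dr":[0,0,0]},{"grip":76,"delta_pos":[0,0,0],"dr":[0,0,0]}]' >/dev/null; python3 go.py 458.7 2 3 46
```

```text
yaw 45.7 at [459.9  -0.6  34.8] dr [-0.006  0.003 -0.001] shift [31.8  1.  -2.7] rows 1.0 F [-1.2 -0.5  0.5] op 76.1 t 14.2 j6 -0.99
```

```bash
python3 -m pendant '[{"grip":76,"delta_pos":[10,1,-3],"dr":[-0.006,0.003,0]},{"grip":76,"delta_pos":[10,0,-1],"dr":[0,0,0]},{"grip":76,"delta_pos":[8,0,-1],"dr":[0,0,0]},{"grip":76,"delta_pos":[2,0,0],"dr":[0,0,0]}]' >/dev/null; python3 go.py 458.7 2 3 46
```

```text
yaw 46.0 at [459.3   2.8   4.3] dr [-0.     0.003 -0.004] shift [ 1.3 -0.9  0.1] rows 1.0 F [-0.4  0.5  1.1] op 76.0 t 14.5 j6 -0.99
```

```bash
python3 -m pendant '[{"grip":55,"delta_pos":[1,-0.5,0],"dr":[0,0,0]},{"grip":55,"delta_pos":[0,0,0],"dr":[0,0,0]},{"grip":55,"delta_pos":[0,0,0],"dr":[0,0,0]}]' 40; python3 go.py 458.7 2 3 46; python3 -m pendant '[{"grip":55,"delta_pos":[0,0,0],"dr":[0,0,0]}]'|grep op;  python3 -m pendant '[{"grip":55,"delta_pos":[-8,0,0],"dr":[0,0,0]},{"grip":55,"delta_pos":[-25,0,0],"dr":[0,0,0]},{"grip":55,"delta_pos":[-30,0,0],"dr":[0,0,0]},{"grip":55,"delta_pos":[0,0,0],"dr":[0,0,0]}]'; python3 go.py 404.6 314.3 80 46
```

```text
time_s: 14.75
ee_pos: [0.4584, 0.0024, 0.003]
ee_rot: [0.265, 0.655, -0.264, 0.656]
wrist_force: [-0.4, 0.3, -0.6]
opening: 0.735
yaw 46.0 at [458.4   2.4   3. ] dr [ 0.     0.001 -0.002] shift [-0.  -0.1  0.5] rows 1.0 F [-0.4  0.3 -0.6] op 62.8 t 14.8 j6 -0.99
opening: 0.735
time_s: 15.17
ee_pos: [0.4556, 0.0031, 0.0669]
ee_rot: [0.265, 0.657, -0.265, 0.654]
wrist_force: [1.5, -0.3, -1.7]
opening: 0.738
yaw 46.0 at [455.6   3.1  66.9] dr [ 0.001 -0.004  0.002] shift [ -13.1  188.5 -252.9] rows 8.0 F [ 1.5 -0.3 -1.7] op 63.1 t 15.2 j6 -0.99
```

```bash
python3 -m pendant '[{"grip":55,"delta_pos":[-2,20,-27],"dr":[0,0,0]},{"grip":55,"delta_pos":[-1,20,-27],"dr":[0,0,0]},{"grip":55,"delta_pos":[-1,20,-27],"dr":[0,0,0]},{"grip":55,"delta_pos":[0,20,-27],"dr":[0,0,0]},{"grip":55,"delta_pos":[0,20,-27],"dr":[0,0,0]},{"grip":55,"delta_pos":[0,20,-27],"dr":[0,0,0]},{"grip":55,"delta_pos":[0,20,-27],"dr":[0,0,0]},{"grip":55,"delta_pos":[0,20,-27],"dr":[0,0,0]}]'>/dev/null; python3 go.py 404.6 314.3 60 46
```

```text
yaw 45.2 at [415.  272.2  74.8] dr [-0.014  0.006 -0.005] shift [ 14.8  23.1 -36.7] rows 2.0 F [ 0.9  0.5 -1.3] op 62.9 t 15.8 j6 -0.38
```

```bash
python3 -m pendant '[{"grip":55,"delta_pos":[3,9,-14],"dr":[-0.014,0.006,-0.005]},{"grip":55,"delta_pos":[3,8,-14],"dr":[0,0,0]},{"grip":55,"delta_pos":[0,0,0],"dr":[0,0,0]},{"grip":55,"delta_pos":[0,0,0],"dr":[0,0,0]}]'>/dev/null; python3 go.py 404.6 314.3 40 46
```

```text
yaw 46.6 at [403.4 312.3  68.2] dr [ 0.011 -0.002 -0.001] shift [28.2  2.3 -0.5] rows 1.0 F [-0.5 -0.7 -2. ] op 63.1 t 16.2 j6 -0.33
```

```bash
python3 -m pendant '[{"grip":55,"delta_pos":[10,2,-1],"dr":[0.011,0,0]},{"grip":55,"delta_pos":[15,0,-1],"dr":[0,0,0]},{"grip":55,"delta_pos":[12,0,-1],"dr":[0,0,0]},{"grip":55,"delta_pos":[0,0,0],"dr":[0,0,0]}]'>/dev/null; python3 go.py 404.3 314.6 15 46
```

```text
yaw 45.7 at [403.6 313.8  29.2] dr [-0.005 -0.    -0.002] shift [14.2  1.  -0.1] rows 1.0 F [-1.3 -0.5 -2.2] op 63.0 t 16.5 j6 -0.31
```

```bash
python3 -m pendant '[{"grip":55,"delta_pos":[4,1,0],"dr":[-0.005,0,0]},{"grip":55,"delta_pos":[5,0,0],"dr":[0,0,0]},{"grip":55,"delta_pos":[2,0,0],"dr":[0,0,0]}]' |grep force; python3 go.py 404.3 314.6 9 46
```

```text
wrist_force: [-0.2, -0.4, -0.9]
yaw 45.8 at [405.1 312.3  17. ] dr [-0.004 -0.    -0.001] shift [ 8.   1.1 -2.2] rows 1.0 F [-0.2 -0.4 -0.9] op 63.0 t 16.8 j6 -0.31
```

```bash
python3 -m pendant '[{"grip":55,"delta_pos":[0,1,-2],"dr":[0,0,0]},{"grip":55,"delta_pos":[1,0,0],"dr":[0,0,0]}]' |grep force; python3 go.py 404.3 314.6 9 46
```

```text
wrist_force: [0.2, 0.4, -1.8]
yaw 45.7 at [404.8 314.   15.9] dr [-0.005 -0.    -0.001] shift [ 6.9  0.  -0.8] rows 1.0 F [ 0.2  0.4 -1.8] op 62.7 t 16.9 j6 -0.31
```

```bash
python3 -m pendant '[{"grip":55,"delta_pos":[1.5,0,-0.8],"dr":[-0.004,0,0]},{"grip":55,"delta_pos":[1.5,0,0],"dr":[0,0,0]},{"grip":55,"delta_pos":[1,0,0],"dr":[0,0,0]}]' |grep force; python3 go.py 404.3 314.6 9 46
```

```text
wrist_force: [-0.5, -0.0, -1.4]
yaw 46.0 at [405.2 315.2  12.6] dr [-0.001  0.001 -0.004] shift [ 3.6 -1.1 -0.2] rows 1.0 F [-0.5 -0.  -1.4] op 62.8 t 17.2 j6 -0.31
```

Below rim level with no contact force, so the spigot is entering the recess.

```bash
python3 -m pendant '[{"grip":55,"delta_pos":[1,-1,0],"dr":[0,0,0]},{"grip":55,"delta_pos":[1.2,0,0],"dr":[0,0,0]},{"grip":55,"delta_pos":[1,0,0],"dr":[0,0,0]}]' |grep force; python3 go.py 404.3 314.6 9 46; python3 -m pendant '[{"grip":55,"delta_pos":[1,0,0],"dr":[0,0,0]}]' |grep force; python3 go.py 404.3 314.6 9 46
```

```text
wrist_force: [0.2, 0.3, -2.4]
yaw 46.0 at [404.8 314.9   9.6] dr [-0.     0.001 -0.005] shift [ 0.6 -0.6 -0.1] rows 1.0 F [ 0.2  0.3 -2.4] op 63.0 t 17.4 j6 -0.31
wrist_force: [-3.3, -1.6, 12.3]
yaw 46.0 at [404.8 314.9   8.9] dr [-0.     0.001 -0.005] shift [-0.1 -0.6 -0.1] rows 1.0 F [-3.3 -1.6 12.3] op 62.6 t 17.5 j6 -0.31
```

```bash
python3 -m pendant '[{"grip":74,"delta_pos":[-0.3,0,0],"dr":[0,0,0]},{"grip":74,"delta_pos":[0,0,0],"dr":[0,0,0]},{"grip":74,"delta_pos":[0,0,0],"dr":[0,0,0]},{"grip":74,"delta_pos":[-5,0,0],"dr":[0,0,0]},{"grip":74,"delta_pos":[-15,0,0],"dr":[0,0,0]},{"grip":74,"delta_pos":[-30,0,0],"dr":[0,0,0]},{"grip":74,"delta_pos":[-40,0,0],"dr":[0,0,0]}]'; python3 go.py 638.4 242.2 90 46
```

```text
time_s: 18.08
ee_pos: [0.3983, 0.3112, 0.0944]
ee_rot: [0.261, 0.659, -0.269, 0.652]
wrist_force: [0.6, 0.3, 0.0]
opening: 0.869
yaw 46.0 at [398.3 311.2  94.4] dr [-0.    -0.005  0.013] shift [  4.4 117.1 220.6] rows 6.0 F [0.6 0.3 0. ] op 74.3 t 18.1 j6 -0.31
```

```bash
python3 -m pendant '[{"grip":64,"delta_pos":[0,18,33],"dr":[0,-0.005,0.013]},{"grip":64,"delta_pos":[0,18,33],"dr":[0,0,0]},{"grip":64,"delta_pos":[0,18,33],"dr":[0,0,0]},{"grip":64,"delta_pos":[0,18,33],"dr":[0,0,0]},{"grip":64,"delta_pos":[0,18,33],"dr":[0,0,0]},{"grip":64,"delta_pos":[0,18,33],"dr":[0,0,0]},{"grip":64,"delta_pos":[0,0,0],"dr":[0,0,0]},{"grip":64,"delta_pos":[0,0,0],"dr":[0,0,0]}]'>/dev/null; python3 go.py 638.4 242.2 50 46
python3 - <<'E'
from h import *
d=imaging.get_image("top");c=cloud(d)
reg(c,"seat",211,421,28); reg(c,"tray",550,413,30)
b=imaging.get_image("scene")["img"][105:175,230:330]
save(np.hstack([cv2.resize(d["img"][260:340,110:190],(400,400)),cv2.resize(b,(400,280))[:,:][np.r_[0:280,[279]*120]]]),"t6.png")
E
```

```text
yaw 46.2 at [632. 253. 113.] dr [ 0.004  0.011 -0.026] shift [63.  -3.3 12.1] rows 2.0 F [-0.2  0.2 -0.4] op 63.7 t 18.8 j6 -0.56
seat 79 h 0.0131 mid [411.6 282.8] circ 411.5 285.2 46.1 rect [412.6 280.9] [45.8  9.8] 14.0
tray 894 h 0.032 mid [ 421.4 -264.9] circ 421.2 -265.2 73.1 rect [ 422.  -264.4] [41.7 63.7] 48.1
```

View pics/t6.png

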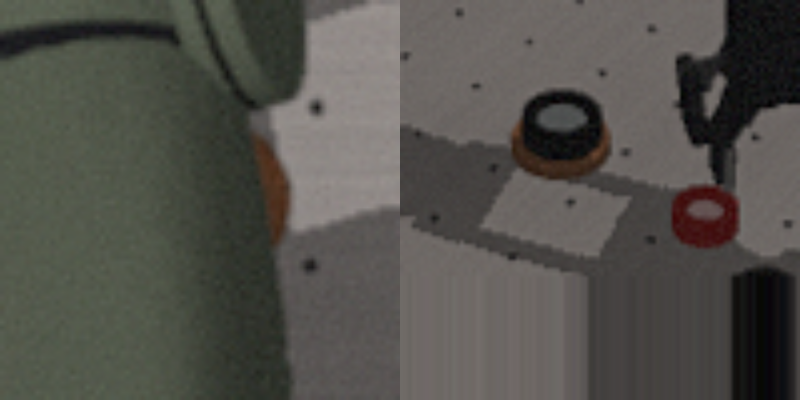

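The scene crop shows the large cell seated level on the wood at (560,125). The box reads flat in the tray, centred at (422,-264) mm with its top at 32 mm. Continuing to the medium cell.

```bash
python3 -m pendant '[{"grip":66,"delta_pos":[10,-3,12],"dr":[0,0.011,-0.026]},{"grip":66,"delta_pos":[22,0,-1],"dr":[0,0,0]},{"grip":66,"delta_pos":[22,0,-1],"dr":[0,0,0]},{"grip":66,"delta_pos":[0,0,0],"dr":[0,0,0]}]'>/dev/null; python3 go.py 638.4 242.2 5 46
```

```text
yaw 46.6 at [632.1 247.4  60.9] dr [ 0.01  0.   -0.  ] shift [55.9  0.7  8.1] rows 2.0 F [-1.5 -0.4 -0.5] op 65.8 t 19.2 j6 -0.57
```

```bash
python3 -m pendant '[{"grip":66,"delta_pos":[5,0.5,8],"dr":[0.01,0,0]},{"grip":66,"delta_pos":[10,0,0],"dr":[0,0,0]},{"grip":66,"delta_pos":[10,0,0],"dr":[0,0,0]},{"grip":66,"delta_pos":[0,0,0],"dr":[0,0,0]}]'>/dev/null; python3 go.py 638.4 242.2 5 46
```

```text
yaw 46.2 at [636.2 244.2  36.7] dr [ 0.003 -0.    -0.001] shift [31.7  0.1  3. ] rows 1.0 F [-0.9  0.2  0.4] op 65.9 t 19.5 j6 -0.57
```

```bash
python3 -m pendant '[{"grip":66,"delta_pos":[8,0,3],"dr":[0,0,0]},{"grip":66,"delta_pos":[10,0,0],"dr":[0,0,0]},{"grip":66,"delta_pos":[8,0,0],"dr":[0,0,0]},{"grip":66,"delta_pos":[3,0,0],"dr":[0,0,0]}]'>/dev/null; python3 go.py 638.4 242.2 4 46
```

```text
yaw 46.2 at [640.4 242.7   7.6] dr [ 0.003  0.002 -0.005] shift [ 3.6 -1.7 -1.1] rows 1.0 F [-0.3 -0.1 -0.6] op 65.8 t 19.9 j6 -0.57
```

```bash
python3 -m pendant '[{"grip":66,"delta_pos":[3.5,-1.7,-1],"dr":[0,0.002,-0.004]}]'>/dev/null; python3 go.py 638.4 242.2 4 46;  python3 -m pendant '[{"grip":40,"delta_pos":[0,0,0],"dr":[0,0,0]},{"grip":40,"delta_pos":[0,0,0],"dr":[0,0,0]},{"grip":40,"delta_pos":[0,0,0],"dr":[0,0,0]},{"grip":40,"delta_pos":[0,0,0],"dr":[0,0,0]}]' 40;python3 go.py 638.4 242.2 4 46
```

```text
yaw 46.2 at [638.6 242.    3.5] dr [ 0.003  0.    -0.001] shift [-0.5 -0.  -0.3] rows 1.0 F [ 0.7  0.8 -0.4] op 66.1 t 19.9 j6 -0.57
time_s: 20.27
ee_pos: [0.6381, 0.2419, 0.0027]
ee_rot: [0.264, 0.656, -0.264, 0.656]
wrist_force: [-1.0, -0.3, -2.1]
opening: 0.585
yaw 46.2 at [638.1 241.9   2.7] dr [ 0.003 -0.001  0.001] shift [-1.3  0.5  0. ] rows 1.0 F [-1.  -0.3 -2.1] op 50.0 t 20.3 j6 -0.57
```

```bash
python3 -m pendant '[{"grip":40,"delta_pos":[-8,0,0],"dr":[0,0,0]},{"grip":40,"delta_pos":[-30,0,0],"dr":[0,0,0]},{"grip":40,"delta_pos":[-40,0,0],"dr":[0,0,0]},{"grip":40,"delta_pos":[-15,0,0],"dr":[0,0,0]},{"grip":40,"delta_pos":[0,0,0],"dr":[0,0,0]}]'; python3 go.py 405.1 314.6 90 46
```

```text
time_s: 20.68
ee_pos: [0.6352, 0.2413, 0.0971]
ee_rot: [0.262, 0.659, -0.266, 0.653]
wrist_force: [0.5, 0.2, 0.0]
opening: 0.58
yaw 46.2 at [635.2 241.3  97.1] dr [ 0.003 -0.005  0.008] shift [   7.1 -107.1 -216.4] rows 6.0 F [0.5 0.2 0. ] op 49.5 t 20.7 j6 -0.57
```

```bash
python3 -m pendant '[{"grip":40,"delta_pos":[0,-16,-32],"dr":[0.003,-0.005,0.008]},{"grip":40,"delta_pos":[0,-16,-32],"dr":[0,0,0]},{"grip":40,"delta_pos":[0,-16,-32],"dr":[0,0,0]},{"grip":40,"delta_pos":[0,-16,-32],"dr":[0,0,0]},{"grip":40,"delta_pos":[0,-16,-32],"dr":[0,0,0]},{"grip":40,"delta_pos":[0,-14,-30],"dr":[0,0,0]},{"grip":40,"delta_pos":[0,0,0],"dr":[0,0,0]},{"grip":40,"delta_pos":[0,0,0],"dr":[0,0,0]}]'|grep force; python3 go.py 405.1 314.6 60 46
```

```text
wrist_force: [0.7, 0.3, -1.2]
yaw 45.8 at [425.3 305.2  93.2] dr [-0.004  0.003 -0.002] shift [ 33.2  -7.3 -21.1] rows 1.0 F [ 0.7  0.3 -1.2] op 49.8 t 21.4 j6 -0.34
```

```bash
python3 -m pendant '[{"grip":40,"delta_pos":[0,-7,-21],"dr":[-0.004,0.003,-0.002]},{"grip":40,"delta_pos":[10,0,0],"dr":[0,0,0]},{"grip":40,"delta_pos":[15,0,0],"dr":[0,0,0]},{"grip":40,"delta_pos":[0,0,0],"dr":[0,0,0]}]'|grep force; python3 go.py 405.1 314.6 40 46
```

```text
wrist_force: [-0.1, -0.8, -1.2]
yaw 46.0 at [406.7 315.   66.9] dr [-0.     0.001 -0.002] shift [26.9 -1.4 -0.9] rows 1.0 F [-0.1 -0.8 -1.2] op 49.8 t 21.7 j6 -0.31
```

```bash
python3 -m pendant '[{"grip":40,"delta_pos":[8,-1,-1],"dr":[0,0,0]},{"grip":40,"delta_pos":[9,0,-0.5],"dr":[0,0,0]},{"grip":40,"delta_pos":[6,0,-0.5],"dr":[0,0,0]},{"grip":40,"delta_pos":[1,0,0],"dr":[0,0,0]}]'|grep force; python3 go.py 405.1 314.6 37 46
```

```text
wrist_force: [0.6, -0.3, -1.3]
yaw 45.8 at [408.2 314.9  40.9] dr [-0.003  0.002 -0.004] shift [ 3.9 -2.4 -2. ] rows 1.0 F [ 0.6 -0.3 -1.3] op 49.6 t 22.0 j6 -0.31
```

```bash
python3 -m pendant '[{"grip":40,"delta_pos":[0,-2.4,-2],"dr":[-0.003,0,-0.003]},{"grip":40,"delta_pos":[1.5,0,0],"dr":[0,0,0]},{"grip":40,"delta_pos":[1,0,0],"dr":[0,0,0]}]'|grep force; python3 go.py 405.1 314.6 31 46
```

```text
wrist_force: [0.8, -0.3, -0.7]
yaw 46.0 at [405.4 314.2  37.8] dr [-0.001  0.002 -0.   ] shift [ 6.8  0.  -0.5] rows 1.0 F [ 0.8 -0.3 -0.7] op 50.3 t 22.3 j6 -0.31
```

```bash
python3 -m pendant '[{"grip":40,"delta_pos":[1.2,0,-0.4],"dr":[0,0,0]},{"grip":40,"delta_pos":[1.2,0,0],"dr":[0,0,0]},{"grip":40,"delta_pos":[1,0,0],"dr":[0,0,0]}]'|grep force; python3 go.py 405.1 314.6 31 46
```

```text
wrist_force: [0.3, -0.1, -0.6]
yaw 46.0 at [405.9 315.   35. ] dr [-0.001  0.003 -0.002] shift [ 4.  -0.8 -0.2] rows 1.0 F [ 0.3 -0.1 -0.6] op 49.7 t 22.5 j6 -0.31
```

Below the rim contact height (36.7 mm) with no force. Continuing down.

```bash
python3 -m pendant '[{"grip":40,"delta_pos":[1,-0.8,-0.2],"dr":[0,0,0]},{"grip":40,"delta_pos":[1,0,0],"dr":[0,0,0]},{"grip":40,"delta_pos":[0.8,0,0],"dr":[0,0,0]}]'|grep force; python3 go.py 405.1 314.6 31 46; python3 -m pendant '[{"grip":40,"delta_pos":[0.9,0,0],"dr":[0,0,0]}]'|grep force; python3 go.py 405.1 314.6 31 46
```

```text
wrist_force: [0.5, -0.1, -1.0]
yaw 46.0 at [405.4 314.8  32.4] dr [-0.     0.003 -0.003] shift [ 1.4 -0.4 -0.1] rows 1.0 F [ 0.5 -0.1 -1. ] op 50.0 t 22.8 j6 -0.31
wrist_force: [-0.4, -0.4, -0.9]
yaw 46.0 at [405.5 314.9  31.6] dr [-0.     0.003 -0.003] shift [ 0.6 -0.5 -0.1] rows 1.0 F [-0.4 -0.4 -0.9] op 49.9 t 22.9 j6 -0.31
```

```bash
python3 -m pendant '[{"grip":40,"delta_pos":[0.8,0,0],"dr":[0,0,0]}]'|grep force; python3 go.py 405.1 314.6 31 46;python3 -m pendant '[{"grip":40,"delta_pos":[0.5,0,0],"dr":[0,0,0]}]'|grep force; python3 go.py 405.1 314.6 31 46
```

```text
wrist_force: [-3.8, -0.6, 8.2]
yaw 46.0 at [405.6 314.9  31.1] dr [-0.     0.003 -0.003] shift [ 0.1 -0.5 -0.1] rows 1.0 F [-3.8 -0.6  8.2] op 50.0 t 22.9 j6 -0.31
wrist_force: [-2.3, -1.5, 4.9]
yaw 46.0 at [405.5 314.9  31.1] dr [-0.     0.003 -0.003] shift [ 0.1 -0.5 -0.1] rows 1.0 F [-2.3 -1.5  4.9] op 49.9 t 23.0 j6 -0.31
```

```bash
python3 -m pendant '[{"grip":62,"delta_pos":[-0.3,0,0],"dr":[0,0,0]},{"grip":62,"delta_pos":[0,0,0],"dr":[0,0,0]},{"grip":62,"delta_pos":[0,0,0],"dr":[0,0,0]},{"grip":62,"delta_pos":[-5,0,0],"dr":[0,0,0]},{"grip":62,"delta_pos":[-15,0,0],"dr":[0,0,0]},{"grip":62,"delta_pos":[-30,0,0],"dr":[0,0,0]},{"grip":62,"delta_pos":[-35,0,0],"dr":[0,0,0]}]'; python3 go.py 593 -224.4 90 46
```

```text
time_s: 23.6
ee_pos: [0.3994, 0.3116, 0.1114]
ee_rot: [0.261, 0.658, -0.269, 0.653]
wrist_force: [0.9, 1.3, 1.0]
opening: 0.724
yaw 46.0 at [399.4 311.6 111.4] dr [-0.001 -0.002  0.014] shift [  21.4 -251.1  511.6] rows 14.0 F [0.9 1.3 1. ] op 61.9 t 23.6 j6 -0.31
```

```bash
python3 -m pendant '[{"grip":54,"delta_pos":[0,-16,33],"dr":[0,-0.002,0.014]},{"grip":54,"delta_pos":[0,-16,33],"dr":[0,0,0]},{"grip":54,"delta_pos":[0,-16,33],"dr":[0,0,0]},{"grip":54,"delta_pos":[0,-16,33],"dr":[0,0,0]},{"grip":54,"delta_pos":[0,-16,33],"dr":[0,0,0]},{"grip":54,"delta_pos":[0,-16,33],"dr":[0,0,0]},{"grip":54,"delta_pos":[0,-16,33],"dr":[0,0,0]},{"grip":54,"delta_pos":[0,-16,33],"dr":[0,0,0]}]'|grep force; python3 go.py 593 -224.4 90 46
```

```text
wrist_force: [0.5, 0.8, -0.4]
yaw 47.0 at [512.1  36.9 126. ] dr [ 0.016  0.011 -0.028] shift [  36.  -131.7  239.7] rows 7.0 F [ 0.5  0.8 -0.4] op 53.7 t 24.3 j6 -0.93
```

```bash
python3 -m pendant '[{"grip":54,"delta_pos":[3,-18,33],"dr":[0.016,0.011,-0.028]},{"grip":54,"delta_pos":[3,-18,33],"dr":[0,0,0]},{"grip":54,"delta_pos":[3,-18,33],"dr":[0,0,0]},{"grip":54,"delta_pos":[3,-18,33],"dr":[0,0,0]},{"grip":54,"delta_pos":[3,-18,33],"dr":[0,0,0]},{"grip":54,"delta_pos":[3,-18,33],"dr":[0,0,0]},{"grip":54,"delta_pos":[0,-12,25],"dr":[0,0,0]},{"grip":54,"delta_pos":[0,0,0],"dr":[0,0,0]}]'|grep force; python3 go.py 593 -224.4 60 46
python3 - <<'E'
from h import *
d=imaging.get_image("top");c=cloud(d)
c[c[...,2]>.12]=0
for n,u,v,w in [("tower",211,421,28),("small",526,311,20),("driver",486,350,24)]: 
  try: reg(c,n,u,v,w)
  except Exception as e: print(n,e)
E
```

```text
wrist_force: [-0.2, 0.4, 0.7]
yaw 45.5 at [ 595.  -225.7  111.8] dr [-0.008  0.011 -0.002] shift [51.8 -0.5 -2.4] rows 2.0 F [-0.2  0.4  0.7] op 53.8 t 24.9 j6 -1.29
tower 911 h 0.0534 mid [406.5 315.7] circ 406.5 316.3 51.3 rect [406.9 315.9] [49.5 48.6] 43.5
small 92 h 0.0326 mid [ 595.3 -216.7] circ 595.1 -219.9 34.6 rect [ 597.4 -214.5] [13.6 34.4] 67.1
driver 315 h 0.0255 mid [ 507.3 -155.4] circ 507.2 -154.4 59.8 rect [ 507.5 -155.4] [58.9 22.2] 8.0
```

Tower check from the top camera: top at 53.4 mm (54 expected), 51 mm diameter, so the medium cell is nested. Descending on the small cell.

```bash
python3 -m pendant '[{"grip":54,"delta_pos":[10,0,-2],"dr":[-0.008,0.011,0]},{"grip":54,"delta_pos":[22,0,-1],"dr":[0,0,0]},{"grip":54,"delta_pos":[20,0,-1],"dr":[0,0,0]},{"grip":54,"delta_pos":[0,0,0],"dr":[0,0,0]}]'>/dev/null; python3 go.py 593 -224.4 7 46
```

```text
yaw 46.2 at [ 590.8 -217.3   58.2] dr [ 0.003 -0.005 -0.004] shift [51.2 -3.6  6.5] rows 2.0 F [-1.5  1.2 -1.2] op 53.7 t 25.3 j6 -1.3
```

```bash
python3 -m pendant '[{"grip":54,"delta_pos":[4,-3.5,6.5],"dr":[0.003,-0.005,-0.004]},{"grip":54,"delta_pos":[8,0,0],"dr":[0,0,0]},{"grip":54,"delta_pos":[7,0,0],"dr":[0,0,0]},{"grip":54,"delta_pos":[0,0,0],"dr":[0,0,0]}]'>/dev/null; python3 go.py 593 -224.4 7 46
```

```text
yaw 46.3 at [ 592.7 -220.6   37.9] dr [ 0.005 -0.002  0.001] shift [30.9 -2.5  2.8] rows 1.0 F [-0.5  0.1 -0.1] op 54.1 t 25.6 j6 -1.3
```

```bash
python3 -m pendant '[{"grip":54,"delta_pos":[8,-2.5,3],"dr":[0.005,-0.002,0]},{"grip":54,"delta_pos":[8,0,0],"dr":[0,0,0]},{"grip":54,"delta_pos":[7,0,0],"dr":[0,0,0]},{"grip":54,"delta_pos":[2,0,0],"dr":[0,0,0]}]'>/dev/null; python3 go.py 593 -224.4 7 46
```

```text
yaw 46.0 at [ 595.1 -225.4   12.9] dr [ 0.001  0.005 -0.001] shift [ 5.9 -0.7 -2.2] rows 1.0 F [-0.1 -1.6 -0. ] op 53.8 t 26.0 j6 -1.3
```

```bash
python3 -m pendant '[{"grip":54,"delta_pos":[3,-0.7,-2],"dr":[0,0.003,0]},{"grip":54,"delta_pos":[2,0,0],"dr":[0,0,0]}]'>/dev/null; python3 go.py 593 -224.4 7 46;  python3 -m pendant '[{"grip":28,"delta_pos":[0,0,0],"dr":[0,0,0]},{"grip":28,"delta_pos":[0,0,0],"dr":[0,0,0]},{"grip":28,"delta_pos":[0,0,0],"dr":[0,0,0]},{"grip":28,"delta_pos":[0,0,0],"dr":[0,0,0]}]' 35;python3 go.py 593 -224.4 7 46
```

```text
yaw 46.0 at [ 592.8 -224.5    6.9] dr [ 0.     0.001 -0.001] shift [-0.1  0.2  0. ] rows 1.0 F [-0.   0.4  0.1] op 54.2 t 26.1 j6 -1.3
time_s: 26.48
ee_pos: [0.5928, -0.2247, 0.0069]
ee_rot: [0.265, 0.655, -0.265, 0.656]
wrist_force: [0.3, -0.1, -0.1]
opening: 0.433
yaw 46.0 at [ 592.8 -224.7    6.9] dr [-0.     0.001 -0.001] shift [-0.1  0.3 -0.1] rows 1.0 F [ 0.3 -0.1 -0.1] op 36.9 t 26.5 j6 -1.3
```

```bash
python3 -m pendant '[{"grip":28,"delta_pos":[-8,0,0],"dr":[0,0,0]},{"grip":28,"delta_pos":[-30,0,0],"dr":[0,0,0]},{"grip":28,"delta_pos":[-40,0,0],"dr":[0,0,0]},{"grip":28,"delta_pos":[-30,0,0],"dr":[0,0,0]},{"grip":28,"delta_pos":[0,0,0],"dr":[0,0,0]}]'|grep open; python3 go.py 405.5 314.9 125 46
```

```text
opening: 0.434
yaw 46.0 at [ 590.2 -223.2  117.2] dr [ 0.    -0.007  0.001] shift [  -7.8  258.8 -506.6] rows 14.0 F [ 1.5 -0.1  0.9] op 37.0 t 26.9 j6 -1.3
```

```bash
python3 -m pendant '[{"grip":28,"delta_pos":[-1,17,-33],"dr":[0,-0.007,0]},{"grip":28,"delta_pos":[0,17,-33],"dr":[0,0,0]},{"grip":28,"delta_pos":[0,17,-33],"dr":[0,0,0]},{"grip":28,"delta_pos":[0,17,-33],"dr":[0,0,0]},{"grip":28,"delta_pos":[0,17,-33],"dr":[0,0,0]},{"grip":28,"delta_pos":[0,17,-33],"dr":[0,0,0]},{"grip":28,"delta_pos":[0,17,-33],"dr":[0,0,0]},{"grip":28,"delta_pos":[0,17,-33],"dr":[0,0,0]}]'|grep force; python3 go.py 405.5 314.9 125 46
```

```text
wrist_force: [1.7, 0.5, -1.1]
yaw 45.2 at [498.6  58.6 123.4] dr [-0.014  0.021 -0.005] shift [  -1.6  119.7 -245. ] rows 7.0 F [ 1.7  0.5 -1.1] op 37.0 t 27.6 j6 -0.83
```

```bash
python3 -m pendant '[{"grip":28,"delta_pos":[-1,16,-33],"dr":[-0.014,0.021,-0.005]},{"grip":28,"delta_pos":[0,16,-33],"dr":[0,0,0]},{"grip":28,"delta_pos":[0,16,-33],"dr":[0,0,0]},{"grip":28,"delta_pos":[0,16,-33],"dr":[0,0,0]},{"grip":28,"delta_pos":[0,16,-33],"dr":[0,0,0]},{"grip":28,"delta_pos":[0,16,-33],"dr":[0,0,0]},{"grip":28,"delta_pos":[0,8,-20],"dr":[0,0,0]},{"grip":28,"delta_pos":[0,0,0],"dr":[0,0,0]}]'|grep force; python3 go.py 405.5 314.9 85 46
```

```text
wrist_force: [0.8, -0.5, -1.4]
yaw 46.4 at [404.7 301.3 126.6] dr [ 0.007 -0.002 -0.006] shift [41.6 10.4 -8.9] rows 2.0 F [ 0.8 -0.5 -1.4] op 37.1 t 28.2 j6 -0.35
```

```bash
python3 -m pendant '[{"grip":28,"delta_pos":[5,10,-9],"dr":[0.007,-0.002,-0.006]},{"grip":28,"delta_pos":[15,0,0],"dr":[0,0,0]},{"grip":28,"delta_pos":[15,0,0],"dr":[0,0,0]},{"grip":28,"delta_pos":[0,0,0],"dr":[0,0,0]}]'|grep force; python3 go.py 405.5 314.9 65 46
```

```text
wrist_force: [-0.8, -0.7, -0.5]
yaw 46.3 at [405.4 316.8  92.8] dr [ 0.005  0.003 -0.004] shift [27.8 -1.3  1.4] rows 1.0 F [-0.8 -0.7 -0.5] op 37.1 t 28.6 j6 -0.31
```

```bash
python3 -m pendant '[{"grip":28,"delta_pos":[8,-1,1],"dr":[0.005,0.002,-0.004]},{"grip":28,"delta_pos":[9,0,-0.5],"dr":[0,0,0]},{"grip":28,"delta_pos":[7,0,-0.5],"dr":[0,0,0]},{"grip":28,"delta_pos":[1,0,0],"dr":[0,0,0]}]'|grep force; python3 go.py 405.5 314.9 62 46
```

```text
wrist_force: [-0.2, -0.2, -1.2]
yaw 45.8 at [406.3 314.4  67.2] dr [-0.003  0.002 -0.001] shift [ 5.2 -0.2 -0.9] rows 1.0 F [-0.2 -0.2 -1.2] op 37.1 t 28.9 j6 -0.31
```

```bash
python3 -m pendant '[{"grip":28,"delta_pos":[2,0,-1],"dr":[-0.003,0.002,0]},{"grip":28,"delta_pos":[1.5,0,0],"dr":[0,0,0]},{"grip":28,"delta_pos":[0.5,0,0],"dr":[0,0,0]}]'|grep force; python3 go.py 405.5 314.9 55 46
```

```text
wrist_force: [0.0, -0.1, -0.8]
yaw 46.0 at [406.  314.5  62.8] dr [-0.001  0.    -0.001] shift [ 7.8 -0.1 -0.6] rows 1.0 F [ 0.  -0.1 -0.8] op 36.8 t 29.1 j6 -0.31
```

```bash
python3 -m pendant '[{"grip":28,"delta_pos":[1.2,0,-0.6],"dr":[0,0,0]},{"grip":28,"delta_pos":[1.2,0,0],"dr":[0,0,0]},{"grip":28,"delta_pos":[1,0,0],"dr":[0,0,0]}]'|grep force; python3 go.py 405.5 314.9 55 46
```

```text
wrist_force: [-0.4, 1.3, -0.5]
yaw 46.0 at [406.3 315.4  60. ] dr [-0.001  0.001 -0.003] shift [ 5.  -0.9 -0.2] rows 1.0 F [-0.4  1.3 -0.5] op 36.9 t 29.4 j6 -0.31
```

```bash
python3 -m pendant '[{"grip":28,"delta_pos":[1,-0.9,0],"dr":[0,0,0]},{"grip":28,"delta_pos":[1,0,0],"dr":[0,0,0]},{"grip":28,"delta_pos":[0.8,0,0],"dr":[0,0,0]}]'|grep force; python3 go.py 405.5 314.9 55 46;python3 -m pendant '[{"grip":28,"delta_pos":[1,-0.2,0],"dr":[0,0,0]}]'|grep force; python3 go.py 405.5 314.9 55 46
```

```text
wrist_force: [-0.5, -0.5, -1.1]
yaw 46.0 at [405.9 315.   57.4] dr [-0.     0.001 -0.004] shift [ 2.4 -0.4 -0.2] rows 1.0 F [-0.5 -0.5 -1.1] op 36.9 t 29.6 j6 -0.31
wrist_force: [-0.2, -0.2, -0.3]
yaw 46.0 at [405.8 315.   56.4] dr [-0.     0.001 -0.004] shift [ 1.4 -0.3 -0.2] rows 1.0 F [-0.2 -0.2 -0.3] op 36.8 t 29.7 j6 -0.31
```

```bash
python3 -m pendant '[{"grip":28,"delta_pos":[0.8,0,0],"dr":[0,0,0]}]'|grep force; python3 -m pendant '[{"grip":28,"delta_pos":[0.7,0,0],"dr":[0,0,0]}]'|grep force; python3 go.py 405.5 314.9 55 46
```

```text
wrist_force: [-0.1, -0.6, -1.1]
wrist_force: [-0.1, 0.1, -1.3]
yaw 46.0 at [405.8 314.9  54.7] dr [-0.     0.001 -0.004] shift [-0.3 -0.2 -0.2] rows 1.0 F [-0.1  0.1 -1.3] op 36.7 t 29.9 j6 -0.31
```

```bash
python3 -m pendant '[{"grip":28,"delta_pos":[0.6,0,0],"dr":[0,0,0]}]'|grep force;  python3 go.py 405.5 314.9 55 46; python3 -m pendant '[{"grip":28,"delta_pos":[0.4,0,0],"dr":[0,0,0]}]'|grep force;  python3 go.py 405.5 314.9 55 46
```

```text
wrist_force: [-1.7, -0.9, 6.8]
yaw 46.0 at [405.8 314.9  54.4] dr [-0.     0.001 -0.004] shift [-0.6 -0.3 -0.2] rows 1.0 F [-1.7 -0.9  6.8] op 37.0 t 30.0 j6 -0.31
wrist_force: [-1.0, -1.7, 4.3]
yaw 46.0 at [405.8 314.9  54.4] dr [-0.     0.001 -0.003] shift [-0.6 -0.2 -0.2] rows 1.0 F [-1.  -1.7  4.3] op 37.1 t 30.1 j6 -0.31
```

Seated at 54.4 mm with 4–7 N of contact. I'll release, rise, move clear to the right so the arm hides nothing, and inspect.

```bash
python3 -m pendant '[{"grip":50,"delta_pos":[-0.3,0,0],"dr":[0,0,0]},{"grip":50,"delta_pos":[0,0,0],"dr":[0,0,0]},{"grip":50,"delta_pos":[0,0,0],"dr":[0,0,0]},{"grip":50,"delta_pos":[-5,0,0],"dr":[0,0,0]},{"grip":50,"delta_pos":[-15,0,0],"dr":[0,0,0]},{"grip":50,"delta_pos":[-30,0,0],"dr":[0,0,0]},{"grip":50,"delta_pos":[-35,0,0],"dr":[0,0,0]},{"grip":50,"delta_pos":[-20,0,0],"dr":[0,0,0]}]'; python3 -m pendant '[{"grip":50,"delta_pos":[-2,-16,33],"dr":[0,0,0]},{"grip":50,"delta_pos":[-2,-16,33],"dr":[0,0,0]},{"grip":50,"delta_pos":[0,-16,33],"dr":[0,0,0]},{"grip":50,"delta_pos":[0,-16,33],"dr":[0,0,0]},{"grip":50,"delta_pos":[0,-16,33],"dr":[0,0,0]},{"grip":50,"delta_pos":[0,-16,33],"dr":[0,0,0]},{"grip":50,"delta_pos":[0,0,0],"dr":[0,0,0]},{"grip":50,"delta_pos":[0,0,0],"dr":[0,0,0]}]'
python3 - <<'E'
from h import *
d=imaging.get_image("top");c=cloud(d); c[c[...,2]>.1]=0
for n,u,v,w in [("tower",211,421,28),("tray",550,413,30),("post",366,204,18),("vblock",304,347,18),("driver",486,350,34),("red_r",318,279,18),("red_l",202,271,18),("red_d",224,334,18),("green",276,232,18)]:
  try: reg(c,n,u,v,w)
  except Exception as e: print(n,e)
s=imaging.get_image("scene")["img"]
save(np.hstack([cv2.resize(d["img"],(460,345)),cv2.resize(s[110:230,220:340],(345,345))])[:,:800],"t7.png")
E
```

```text
time_s: 30.73
ee_pos: [0.4009, 0.3122, 0.1573]
ee_rot: [0.262, 0.658, -0.268, 0.653]
wrist_force: [0.7, 0.4, 0.6]
opening: 0.583
time_s: 31.4
ee_pos: [0.4871, 0.1013, 0.1747]
ee_rot: [0.266, 0.652, -0.26, 0.661]
wrist_force: [-0.4, 0.6, -0.4]
opening: 0.591
tower 390 h 0.081 mid [408.3 316.1] circ 408.5 315.2 38.5 rect [408.3 316.1] [35.3 34.1] 0.3
tray 906 h 0.032 mid [ 421.5 -265.5] circ 421.8 -265.6 74.4 rect [ 422.2 -264.7] [40.4 64. ] 46.7
post 323 h 0.0559 mid [787.5  54.4] circ 788.2 54.1 20.0 rect [786.   53.3] [15.1 19.3] 23.8
vblock 10 h 0.0212 mid [558.9 170.4] circ 557.7 170.4 10.2 rect [558.9 170.3] [10.   2.5] 89.2
driver 329 h 0.0251 mid [ 507.4 -156.5] circ 507.4 -156.7 59.8 rect [ 506.8 -153.7] [59.4 23.2] 10.6
red_r 362 h 0.0271 mid [649.8 135.6] circ 649.2 135.7 51.0 rect [648.5 135.8] [49.  49.1] 16.3
red_l 386 h 0.0269 mid [662.3 337.2] circ 662.3 337.5 50.7 rect [662.4 337.4] [47.2 49.2] 3.1
red_d 223 h 0.0268 mid [555.8 295.7] circ 554.3 295.6 51.5 rect [558.9 299.5] [34.6 50.2] 37.7
green 369 h 0.0268 mid [732.7 210.8] circ 732.5 211.0 50.6 rect [731.7 211. ] [49.2 48.5] 45.4
```

View pics/t7.png

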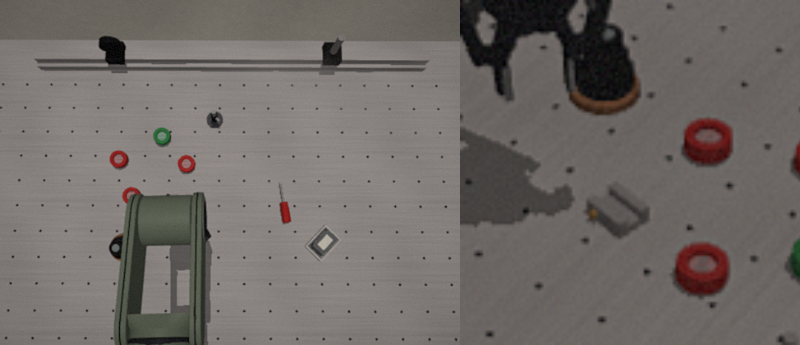

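```bash
python3 -m pendant '[{"grip":50,"delta_pos":[0,-16,33],"dr":[0,0,0]},{"grip":50,"delta_pos":[0,-16,33],"dr":[0,0,0]},{"grip":50,"delta_pos":[0,-16,33],"dr":[0,0,0]},{"grip":50,"delta_pos":[0,-16,33],"dr":[0,0,0]},{"grip":50,"delta_pos":[0,-10,20],"dr":[0,0,0]},{"grip":50,"delta_pos":[0,0,0],"dr":[0,0,0]},{"grip":50,"delta_pos":[0,0,0],"dr":[0,0,0]}]'
python3 - <<'E'
from h import *
d=imaging.get_image("top");c=cloud(d); c[c[...,2]>.1]=0
for n,u,v,w in [("tower",211,421,28),("vblock",304,347,18)]: reg(c,n,u,v,w)
s=imaging.get_image("scene")["img"]
save(np.hstack([cv2.resize(d["img"][265:335,115:185],(400,400)),cv2.resize(s[95:165,235:305],(400,400))]),"t8.png")
E
```

```text
time_s: 32.08
ee_pos: [0.5475, -0.0484, 0.1741]
ee_rot: [0.259, 0.656, -0.251, 0.663]
wrist_force: [-0.7, -0.8, -0.8]
opening: 0.587
tower 922 h 0.0797 mid [408.3 314.8] circ 407.8 314.6 38.7 rect [408.3 314.8] [35.3 36.9] 0.0
vblock 374 h 0.0211 mid [532.7 160.6] circ 532.7 160.3 60.8 rect [532.5 160.8] [40.5 49.5] 76.8
```

View pics/t8.png

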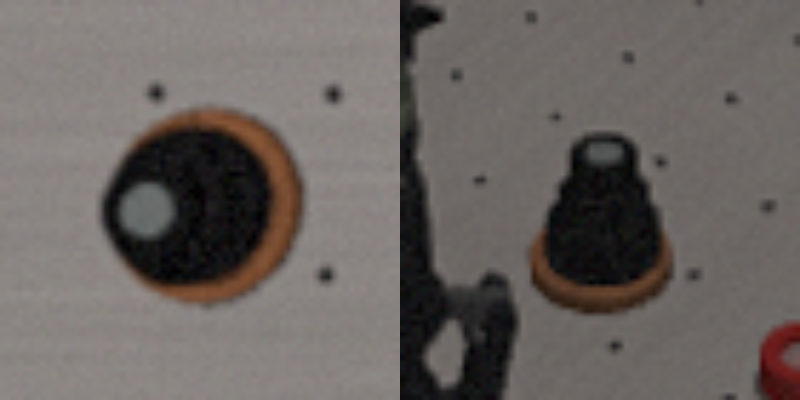

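The tower stands upright on the seat (right crop, seat base at about (600,290), glass on top at (605,152)). Its top is at 79.7 mm against 80 mm nominal, and the V-block has not moved. Handing in.

```bash
python3 -c "
from plant import arm
print(arm.sign_off())"
```

```text
the job is handed in; nothing more can be done
None
```

The lens set is packed and handed in, at about 32 s on the robot's clock. I shut the lid and laid the box in the white tray. Then I nested the large, medium and small black cells on the wooden seat, lowering each until light contact (about 4–12 N) before releasing.

**Last checks**
- **Box:** it lies flat inside the tray walls with its top at 32 mm (31 mm nominal). It sits about 4 mm off the tray's centre, within the 7 mm play.
- **Tower:** it stands upright with its top at 79.7 mm (80 mm nominal), so every spigot is fully down.
- **Bystanders:** the post, V-block, driver and green and red rings read at their starting positions within 1–2 mm. One red ring (nearest the seat) was partly hidden by the arm in the last reading, so its position is less certain.

**What went wrong or disagreed**
- **Lid:** on the first push the fingers drifted up and passed over the lid, so I went around and closed it on the second try.
- **Box grip:** the first grip was too high, so I released and took it again lower down.
- **Tower position:** the top camera puts the small cell about 2.5 mm off from where the arm released it, close to the stated calibration error of about 2 mm. The heights all agree with full nesting.

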